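# Put the hand nut back on the drum press

### The arm

A 6-joint arm with a two-finger parallel gripper is mounted at the origin on the work surface. World frame = base frame: x ahead of the robot, y to its left, z up, the work surface at z = 0. Lengths are in m, angles in rad, forces in N, time in s.
With the tool pointing down it reaches from about 0.375 to 0.9 m from the base axis. Payload 3.1 kg.
Tool frame: the origin (TCP) lies between the finger pads; the fingertips stand 17 mm ahead of it and the grasp point (between the pads) lies 2 mm behind it; z points along the fingers, y is the line along which they close (so a half turn about z gives the same grasp; the last joint's range is limited). The gripper opens to 85 mm and grips with 20 to 120 N. Pads are 22 mm wide; open, the fingers measure 114 mm over their backs; the gripper's body (76 mm by 85 mm) begins 54 mm behind the grasp point. The pads swing forward as they close: fully open they stand 13 mm farther back than shut.
Start: joints at [0.947, 0.527, 1.433, -0, 1.181, -0.178], TCP at [0.269, 0.564, 0.248] pointing down, gripper open.
Joint ranges: [-3.08, 3.08], [-0.75, 2.2], [0.22, 2.44], [-1.43, 4.57], [0, 2.65], [-2.85, 2.85]. Speed limits (rad/s): [2.79, 2.79, 3.14, 3.14, 3.14, 3.14].

### API

Orientations are given as a unit quaternion [x, y, z, w].
In Python, from cell import env, imaging, job gives the robot as it stands.
- The arm moves only by the shell command python3 -m crank 'ROWS' [OPENING] [FORCE]. ROWS is JSON, a list of rows, each an object of numbers: "dx", "dy", "dz": the shift along the tool's x, y, z in units of 1 m (1.0 is 1 m); "wx", "wy", "wz": the turn, a rotation vector about the tool's x, y, z in units of pi rad (1.0 is pi rad). A call has exactly 8 rows; each row is the pose to reach, as a shift and turn from the pose commanded when the call began, along the tool's axes at that moment, turning the shorter way round; what a row does not reach only later rows make up. A row lasts 1/10 s, in which the tool goes at most 50 mm and 8.59 degrees, less where a joint would pass 70% of its speed; a pose out of reach is approached as far as the arm can. A call with a number of a shift or a turn outside -1 to 1 is refused whole. A call with a gripper value outside its range is refused whole. OPENING is the closure, from -1 (fully open) to 1 (shut), set as the call begins (- or left out, the last holds). The fingers move at their own pace and stop on an object; FORCE is the grip in N (left out, the last holds). Time passes only in rows, so rows that repeat a pose let the fingers close, or fill a call up. It gives the time, the measured TCP pose, the force, the opening and the grip force at its end, in the units of the state.
- env.get_obs(): the state, without advancing time (a new reading comes with each control period).
- imaging.snapshot(name): name is "scene" or "top"; returns the picture (480x640x3 uint8, red, green, blue); there is no depth.
- imaging.camera_model(name): a dict with "fx", "fy", "cx", "cy" (pixels), "D" ([k1, k2, p1, p2, k3] as OpenCV has them; the pictures are not rectified), "origin" and "attitude" of the camera in the world. Camera axes: x right, y down, z forward; pixel columns grow to the right and rows downward; lengths in m; the calibration is good to about 2 mm. A picture is of the moment at which its call begins. camera_model takes no time and is no camera call.
- job.finish_job(): hands the job in; it is judged then, once.
The state is a dict: "time": time; "qpos": joint angles; "qd": joint speeds; "effort": joint torques, N m; "eef_pos": TCP position; "tcp_rot": TCP orientation; "ft_force": force on the tool from outside, world axes, zero at the start; "moment": the same for the moment, N m; "width": finger opening in m; "finger_force": force on a finger pad.
Only numpy, scipy, OpenCV 4.12 (cv2) and the standard library are available. Lean on these libraries where they do the work, as an engineer would, in place of code of your own. Each camera call takes 0.05 s, during which the arm holds its last target. There are 200 camera calls.

### The job

Put the orange hand nut on the upright stud of the drum press so that the press bar is held down firmly. Keeping it lightly on the stud, ease the nut backwards (anticlockwise from above) until its hidden lugs drop into the thread mouths with a click, then turn it forwards (clockwise) until it is tight, and let go. Never force the nut against the stud or ram the bar down, and leave the other things on the table where they are.

Things in the scene. Friction and masses are not known exactly. Their poses are not given: they have to be found in the camera images.
- nut_grip (a point): Orange plastic hand nut, about 0.14 kg: a round skirt, 50 mm across and 29 mm high, with an upright flat grip bar on top, 56 mm long (x), 14 mm thick (y), 30 mm high; 59 mm high over all. It stands on its open skirt. This point is on its axis, inside the grip bar, 48 mm above the skirt's underside, 11 mm below the bar's top; z is up.
- nut_rim (a point): Centre of the underside of the nut's skirt. Inside, at the very bottom, are three hidden round lugs (4 mm pins) 120 degrees apart; where they stand relative to the grip bar cannot be seen. The skirt inside is 36 mm wide; the lugs leave 24 mm between them. Once dropped into the mouths, the nut meets a firm stop if backed some 10 degrees more.
- jig: Drum press, fixed: plywood board 270 x 310 mm with a wooden drum hoop on it, 240 mm across, 50 mm high; across the hoop (along y) a sprung wooden press bar 300 mm long, 70 mm wide, its upper face 87 mm above the table. Origin: underside centre, under the stud. Nut against press (stud, bar): the all contact forces together must stay under 60 N, so a torque of about 0.6 N m (some 20 N when tight).
- stud_foot (a point): On the stud's upright axis, level with the bar's upper face when the bar is up. Around it three brass thread ridges, 32 mm across, reach 9 mm up; between them are three mouths, 120 degrees apart, their yaw unrelated to this frame. In the mouths the nut's rim lies on the bar. From there about 70 degrees forward makes it tight (0.1 to 0.3 N m); a firm stop follows some 20 degrees on.
- stud_tip (a point): Tip of the steel stud's tapered nose, 19 mm above stud_foot, 12 mm wide here and 22 mm wide 8 mm below. A nut set on usually rests on the ridges, rim 6 to 9 mm above the bar. Forward it then hits a stop within 90 degrees. Backward (anticlockwise from above) under a push of some 3 N it climbs 2.5 mm or less, then drops to the bar, within 110 degrees (a first drop may be 2.5 mm only).
- pressbar (a joint): How far the press bar is pushed down, in m: 0 up, about 0.003 when the nut is tight. It is sprung: about 3 N start it and it gives 1 mm for every further 2 N; pushed beyond 0.0055 it counts as rammed.
- tape: roll of paper tape, 64 mm across, 20 mm high, flat on the table; origin at the centre of its underside
- spool: black spool, 56 mm across, 50 mm high, standing; origin at the centre of its underside
- jar: amber glass jar with brass lid, 66 mm across, 75 mm high; origin at the centre of its underside
- mug: blue mug, 76 mm across, 90 mm high, with a handle; origin at the centre of its underside
- mallet: mallet with wooden handle, lying beside the press
- driver: screwdriver with green handle, lying to the robot's right beyond the mug, about 0.2 m long; its handle end points to -x of its frame
- glue: white glue bottle with red cap, 56 mm across, 150 mm high, standing; origin at the centre of its underside
There are look-alikes about, which are no part of the job. Of the things shaped like the part that bears nut_grip, the orange one is meant.

How it is judged:
By the outcome, as a careful person would: the job done as asked, in the order asked, and still so for the second after the job is handed in, with the robot touching nothing.
It also fails if it takes over 67 s, if anything falls off the work surface, if the arm or the gripper's body presses on something with over 40 N, if the wrist force passes 120 N, or if a joint passes its speed limit or range.

## Working session

There is one attempt and no reset: what is moved stays moved. The work goes in short steps, Python scripts to look and compute and a shell command to move; the robot and the scene stay as the last step left them, time stands still between calls to the robot, and variables do not carry over. Pictures are saved under pics/ and viewed, at most 10 in all, crops included, and the job is handed in when it is done.

```bash
ls; mkdir -p pics; python3 - <<'E'
from cell import env, imaging, job
import cv2,json
for n in("scene","top"):
    im=imaging.snapshot(n); cv2.imwrite(f"pics/{n}0.png",im[...,::-1]); print(n,imaging.camera_model(n))
print(env.get_obs())
E
```

```text
pics
scene {'fx': 521.2222723690159, 'fy': 521.2222723690159, 'cx': 318.3953633559466, 'cy': 243.65837862422038, 'D': array([-0.10516209,  0.        ,  0.        ,  0.        ,  0.        ]), 'origin': array([ 1.12634458, -0.90543924,  0.91450401]), 'attitude': array([ 0.86206365,  0.24384438, -0.13260634, -0.42403035])}
top {'fx': 579.7586969637563, 'fy': 579.7586969637563, 'cx': 328.9338995425849, 'cy': 248.09810186691746, 'D': array([-0.05016025,  0.        ,  0.        ,  0.        ,  0.        ]), 'origin': array([ 0.2541936 , -0.01073577,  1.50363312]), 'attitude': array([-0.70204142,  0.70565035, -0.06673551,  0.0688607 ])}
{'time': 0.1, 'qpos': array([ 9.46501233e-01,  5.28408866e-01,  1.43380255e+00, -8.22789064e-06,
        1.18140419e+00, -1.78533859e-01]), 'qd': array([ 0.00045409, -0.00164143, -0.00484303,  0.00048911, -0.0001378 ,
        0.00062686]), 'effort': array([-4.09894328e-04, -4.43305600e+01, -1.78585374e+01, -1.44234709e-04,
        3.78856043e-03,  1.20527247e-05]), 'eef_pos': array([0.26908739, 0.56341214, 0.2474005 ]), 'tcp_rot': array([ 2.21038261e-01,  9.75264612e-01, -9.32559608e-04, -3.91702762e-04]), 'ft_force': array([ 0.28837585, -0.03844966,  0.15732011]), 'moment': array([ 0.01778537, -0.02594854,  0.02585754]), 'finger_force': 0.0, 'width': 0.08535410176419947}
```

View pics/scene0.png

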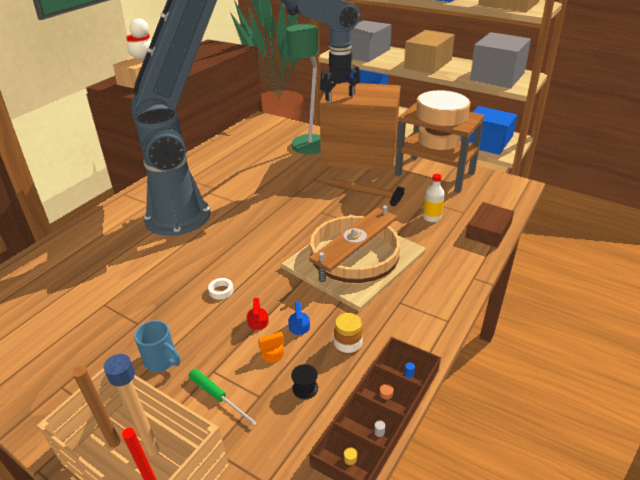

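View pics/top0.png

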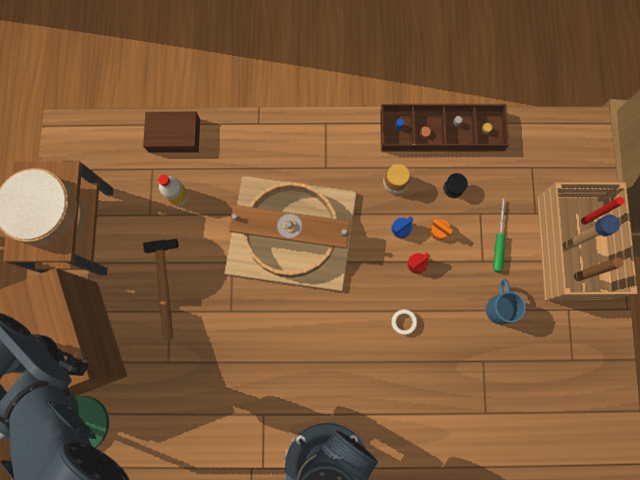

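Scene: blue (298,322), red (257,317) and orange (271,346) hand nuts; stud at (355,236). Top: blue (402,227), red (418,263), orange (441,230); stud at (290,226). The orange one fits; I'll confirm it in an enlarged crop.

```bash
cat > h.py <<'E'
import numpy as np,cv2
from scipy.spatial.transform import Rotation as R
from cell import imaging
M={n:imaging.camera_model(n) for n in("scene","top")}
def ray(n,uv):
    m=M[n];K=np.array([[m['fx'],0,m['cx']],[0,m['fy'],m['cy']],[0,0,1.]])
    p=cv2.undistortPoints(np.array([[uv]],float),K,m['D'])[0,0]
    return m['origin'],R.from_quat(m['attitude']).apply([p[0],p[1],1.])
def plane(n,uv,z):
    o,d=ray(n,uv);return o+d*(z-o[2])/d[2]
def tri(a,b):
    o1,d1=ray("scene",a);o2,d2=ray("top",b)
    s=np.linalg.lstsq(np.c_[d1,-d2],o2-o1,rcond=None)[0]
    p,q=o1+s[0]*d1,o2+s[1]*d2
    return (p+q)/2,np.linalg.norm(p-q)
def proj(n,P):
    m=M[n];K=np.array([[m['fx'],0,m['cx']],[0,m['fy'],m['cy']],[0,0,1.]])
    r=R.from_quat(m['attitude']).inv();return cv2.projectPoints(np.array([P],float),r.as_rotvec(),-r.apply(m['origin']),K,m['D'])[0][0,0]
E
python3 - <<'E'
import cv2,numpy as np
from h import *
s=cv2.imread("pics/scene0.png");t=cv2.imread("pics/top0.png")
f=lambda im,u,v,w:cv2.resize(im[v-w:v+w,u-w:u+w],(400,300) if 0 else (390,290),interpolation=cv2.INTER_CUBIC) 
def c(im,u,v): return cv2.resize(im[v-18:v+18,u-24:u+24],(384,288),interpolation=cv2.INTER_CUBIC)
cv2.imwrite("pics/crop.png",np.vstack([np.hstack([c(s,271,347),c(t,441,230)]),np.hstack([c(s,355,236),c(t,290,226)])]))
for n,im in(("scene",s),("top",t)):
    h=cv2.cvtColor(im,cv2.COLOR_BGR2HSV);m=cv2.inRange(h,(5,215,90),(20,255,255))
    k,l,st,ce=cv2.connectedComponentsWithStats(m)
    for i in range(1,k):
        if st[i,4]>60: print(n,st[i],ce[i])
E
```

```text
scene [259 332  25  31 606] [271.6980198  346.73432343]
```

View pics/crop.png

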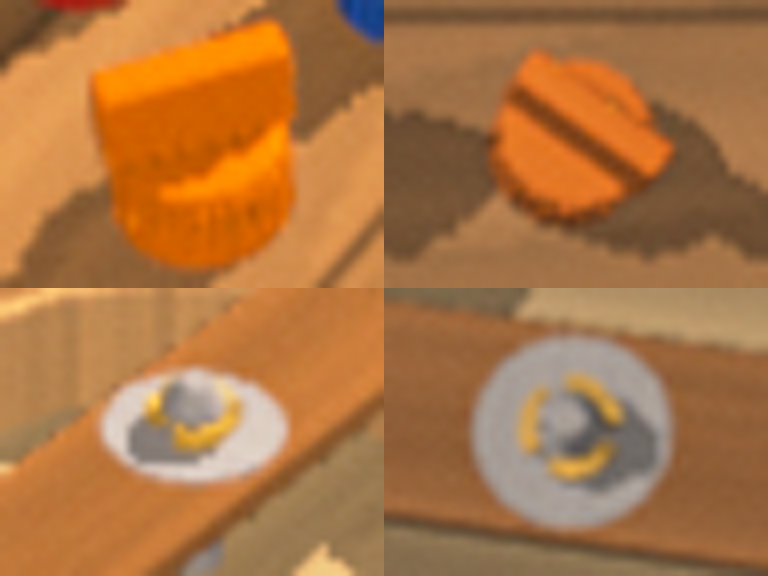

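The crop confirms the orange nut: grip bar on a round skirt. Top-face centre is about (270.7,336.3) in scene and (442.4,226.4) in top. The grey washer round the stud shows in both views, centred near (355,235) in scene and (289,226) in top, with the brass ridges around the stud.

```bash
python3 - <<'E'
import cv2,numpy as np
from h import *
s=cv2.imread("pics/scene0.png");t=cv2.imread("pics/top0.png")
np.set_printoptions(precision=4,suppress=True)
off={"scene":(247,329),"top":(417,212)}
C={"scene":[(93,75),(280,22),(293,42),(107,108)],"top":[(131,90),(151,52),(288,150),(256,184)]}
cs={n:(np.array(C[n])+.5)/8-.5+off[n] for n in C}
P,e=tri(cs["scene"].mean(0),cs["top"].mean(0));print("nut top",P,e)
for n in cs:
    q=np.array([plane(n,c,.059)[:2] for c in cs[n]]);print(n,q.mean(0))
    r=cv2.minAreaRect(q.astype(np.float32)*1000);print(r); b=cv2.boxPoints(r)
    d=max([b[1]-b[0],b[2]-b[1]],key=np.linalg.norm);print("yaw",np.degrees(np.arctan2(d[1],d[0]))%180)
# orange mask full top -> skirt
h=cv2.cvtColor(t,cv2.COLOR_BGR2HSV)
print("px hsv",h[228,441],h[235,440])
# washers
W={}
for n,im,(u,v) in(("scene",s,(355,236)),("top",t,(290,226))):
    h=cv2.cvtColor(im,cv2.COLOR_BGR2HSV);m=cv2.inRange(h,(0,0,140),(180,60,255))
    mm=np.zeros_like(m);mm[v-18:v+18,u-24:u+24]=m[v-18:v+18,u-24:u+24]
    k,l,st,ce=cv2.connectedComponentsWithStats(mm);i=1+st[1:,4].argmax()
    c=max(cv2.findContours((l==i).astype(np.uint8),0,1)[0],key=len)
    hu=cv2.convexHull(c);el=cv2.fitEllipse(hu);W[n]=el[0];print(n,el,st[i])
print("washer",tri(W["scene"],W["top"]))
for n in W: print(plane(n,W[n],.087))
# stud tip
a=(np.array((197,85))+.5)/8-.5+(331,218); b=(np.array((566-384,415-288))+.5)/8-.5+(266,208)
print("tip",tri(a,b))
P=plane("scene",W["scene"],.087); print(proj("scene",P+[0,0,.019]),a,proj("top",P+[0,0,.019]),b)
# other nuts (rough)
print("blue",plane("top",(402,227),.04),"red",plane("top",(418,263),.04),"jar",plane("top",(397,178),.07),"spool",plane("top",(456,185),.05))
E
```

```text
nut top [ 0.5935 -0.2983  0.0499] 0.0036623569774422333
scene [ 0.6005 -0.3033]
((599.45458984375, -302.787841796875), (55.12009811401367, 13.137097358703613), 57.635807037353516)
yaw 57.63579
top [ 0.5901 -0.2977]
((589.8569946289062, -297.53106689453125), (53.56969451904297, 15.330626487731934), 52.72145462036133)
yaw 52.72145
px hsv [ 12 202 144] [ 13 216 227]
scene ((354.7668151855469, 234.88742065429688), (13.029315948486328, 21.917570114135742), 90.99897766113281) [344 229  23  13 120]
top ((289.0150146484375, 225.5444793701172), (23.245737075805664, 24.02541160583496), 86.5904541015625) [277 214  25  24 294]
washer (array([0.59  , 0.0938, 0.0815]), np.float64(0.002063259222560655))
[0.5942 0.0881 0.087 ]
[0.5879 0.0928 0.087 ]
tip (array([0.5904, 0.0941, 0.1035]), np.float64(0.002495361423589734))
[354.9109 229.1208] [355.1875 228.1875] [290.3862 221.2867] [288.3125 223.4375]
blue [ 0.5935 -0.1966  0.04  ] red [ 0.4987 -0.2349  0.04  ] jar [ 0.7164 -0.1837  0.07  ] spool [ 0.7032 -0.3402  0.05  ]
```

```bash
cat >> h.py <<'E'
from cell import env
def plan(p,yaw=None):
    """shift (m) and turn (in pi) in tool axes from the present pose to p, tool down with tool x at yaw deg"""
    o=env.get_obs();r=R.from_quat(o['tcp_rot']);x=r.apply([1,0,0]);cur=np.degrees(np.arctan2(x[1],x[0]))
    d=r.inv().apply(np.array(p)-o['eef_pos'])
    w=np.zeros(3)
    if yaw is not None: w=(r.inv()*(R.from_euler('z',yaw,degrees=True)*R.from_euler('x',180,degrees=True))).as_rotvec()/np.pi
    print("t",round(o['time'],2),"pos",o['eef_pos'].round(4),"yaw",round(cur,2),"w",o['width'].round(4),"F",o['ft_force'].round(1),"d",d.round(4),"w/pi",w.round(4))
E
python3 -c "
from h import *
plan([.592,-.30,.19],53);plan([.44,.10,.22],90)"
```

```text
Traceback (most recent call last):
  File "h.py", line 26, in plan
    print("t",round(o['time'],2),"pos",o['eef_pos'].round(4),"yaw",round(cur,2),"w",o['width'].round(4),"F",o['ft_force'].round(1),"d",d.round(4),"w/pi",w.round(4))
                                                                                    ^^^^^^^^^^^^^^^^
AttributeError: 'float' object has no attribute 'round'
```

```bash
sed -i "s/o\['width'\].round(4)/round(o['width'],4)/" h.py
python3 -c "
from h import *
plan([.592,-.30,.19],53);plan([.44,.10,.22],90)"
```

```text
t 0.1 pos [0.2691 0.5634 0.2474] yaw 154.46 w 0.0854 F [ 0.3 -0.   0.2] d [-0.6636 -0.6397  0.0584] w/pi [-6.000e-04  5.000e-04  5.637e-01]
t 0.1 pos [0.2691 0.5634 0.2474] yaw 154.46 w 0.0854 F [ 0.3 -0.   0.2] d [-0.354  -0.3444  0.028 ] w/pi [-6.000e-04  3.000e-04  3.581e-01]
```

```bash
python3 -m crank '[{"dx":-0.28,"dy":-0.27,"dz":0.03,"wz":0.36},{"dx":-0.28,"dy":-0.27,"dz":0.03,"wz":0.36},{"dx":-0.28,"dy":-0.27,"dz":0.03,"wz":0.36},{"dx":-0.28,"dy":-0.27,"dz":0.03,"wz":0.36},{"dx":-0.28,"dy":-0.27,"dz":0.03,"wz":0.36},{"dx":-0.28,"dy":-0.27,"dz":0.03,"wz":0.36},{"dx":-0.28,"dy":-0.27,"dz":0.03,"wz":0.36},{"dx":-0.28,"dy":-0.27,"dz":0.03,"wz":0.36}]' -1 20
python3 -c "
from h import *
plan([.592,-.30,.19],53)"
```

```text
t 0.1 pos [0.2691 0.5634 0.2474] yaw 154.46 w 0.0854 F [ 0.3 -0.   0.2] d [-0.6636 -0.6397  0.0584] w/pi [-6.000e-04  5.000e-04  5.637e-01]invalid input at $[0]: expected keys dx, dy, dz, wx, wy, wz
```

```bash
python3 -m crank '[{"dx":-0.28,"dy":-0.27,"dz":0.03,"wx":0,"wy":0,"wz":0.36},{"dx":-0.28,"dy":-0.27,"dz":0.03,"wx":0,"wy":0,"wz":0.36},{"dx":-0.28,"dy":-0.27,"dz":0.03,"wx":0,"wy":0,"wz":0.36},{"dx":-0.28,"dy":-0.27,"dz":0.03,"wx":0,"wy":0,"wz":0.36},{"dx":-0.28,"dy":-0.27,"dz":0.03,"wx":0,"wy":0,"wz":0.36},{"dx":-0.28,"dy":-0.27,"dz":0.03,"wx":0,"wy":0,"wz":0.36},{"dx":-0.28,"dy":-0.27,"dz":0.03,"wx":0,"wy":0,"wz":0.36},{"dx":-0.28,"dy":-0.27,"dz":0.03,"wx":0,"wy":0,"wz":0.36}]' -1 20
python3 -c "
from h import *
plan([.592,-.30,.19],53)"
```

```text
time: 0.9
eef_pos: [0.406, 0.1972, 0.218]
tcp_rot: [0.711, 0.703, -0.0, 0.0]
ft_force: [0.8, 0.5, -0.8]
width: 0.085
finger_force: 0.0
t 0.9 pos [0.406  0.1972 0.218 ] yaw 89.35 w 0.085 F [ 0.8  0.5 -0.8] d [-0.495   0.1917  0.0282] w/pi [-1.000e-04  2.000e-04  2.019e-01]
```

```bash
python3 -m crank '[{"dx":-0.36,"dy":0.14,"dz":0.02,"wx":0,"wy":0,"wz":0.2},{"dx":-0.36,"dy":0.14,"dz":0.02,"wx":0,"wy":0,"wz":0.2},{"dx":-0.36,"dy":0.14,"dz":0.02,"wx":0,"wy":0,"wz":0.2},{"dx":-0.36,"dy":0.14,"dz":0.02,"wx":0,"wy":0,"wz":0.2},{"dx":-0.36,"dy":0.14,"dz":0.02,"wx":0,"wy":0,"wz":0.2},{"dx":-0.36,"dy":0.14,"dz":0.02,"wx":0,"wy":0,"wz":0.2},{"dx":-0.36,"dy":0.14,"dz":0.02,"wx":0,"wy":0,"wz":0.2},{"dx":-0.36,"dy":0.14,"dz":0.02,"wx":0,"wy":0,"wz":0.2}]'
python3 -c "
from h import *
plan([.592,-.30,.16],54);plan([.53,-.30,.16],54)"
```

```text
time: 1.7
eef_pos: [0.5443, -0.1646, 0.1979]
tcp_rot: [0.893, 0.45, 0.0, 0.0]
ft_force: [1.1, 0.2, -0.2]
width: 0.0852
finger_force: 0.0
t 1.7 pos [ 0.5443 -0.1646  0.1979] yaw 53.54 w 0.0852 F [ 1.1  0.2 -0.2] d [-0.0806  0.1188  0.038 ] w/pi [ 0.0003  0.0001 -0.0025]
t 1.7 pos [ 0.5443 -0.1646  0.1979] yaw 53.54 w 0.0852 F [ 1.1  0.2 -0.2] d [-0.1174  0.0689  0.038 ] w/pi [ 0.0003  0.0001 -0.0025]
```

```bash
python3 -m crank '[{"dx":-0.08,"dy":0.12,"dz":0.06,"wx":0,"wy":0,"wz":0},{"dx":-0.08,"dy":0.12,"dz":0.06,"wx":0,"wy":0,"wz":0},{"dx":-0.08,"dy":0.12,"dz":0.06,"wx":0,"wy":0,"wz":0},{"dx":-0.08,"dy":0.12,"dz":0.06,"wx":0,"wy":0,"wz":0},{"dx":-0.08,"dy":0.12,"dz":0.06,"wx":0,"wy":0,"wz":0},{"dx":-0.08,"dy":0.12,"dz":0.06,"wx":0,"wy":0,"wz":0},{"dx":-0.08,"dy":0.12,"dz":0.06,"wx":0,"wy":0,"wz":0},{"dx":-0.08,"dy":0.12,"dz":0.06,"wx":0,"wy":0,"wz":0}]'
python3 - <<'E'
from h import *
plan([.592,-.30,.05],54)
p=env.get_obs()['eef_pos']
s=imaging.snapshot("scene")[...,::-1];t=imaging.snapshot("top")[...,::-1]
cv2.imwrite("pics/s1.png",s);cv2.imwrite("pics/t1.png",t)
a=s[275:375,205:335];b=t[170:270,375:505]
print(proj("scene",p),proj("top",p))
cv2.imwrite("pics/c1.png",np.hstack([cv2.resize(x,(390,300),interpolation=cv2.INTER_CUBIC) for x in(a,b)]))
E
```

```text
time: 2.5
eef_pos: [0.5928, -0.2953, 0.1393]
tcp_rot: [0.892, 0.452, 0.0, 0.0]
ft_force: [0.8, 0.1, 0.0]
width: 0.0854
finger_force: 0.0
t 2.5 pos [ 0.5928 -0.2953  0.1393] yaw 53.75 w 0.0854 F [0.8 0.1 0. ] d [-0.0043  0.0021  0.0893] w/pi [ 0.0002 -0.     -0.0014]
[267.13092304 306.71593987] [447.53964674 217.79046016]
```

View pics/c1.png

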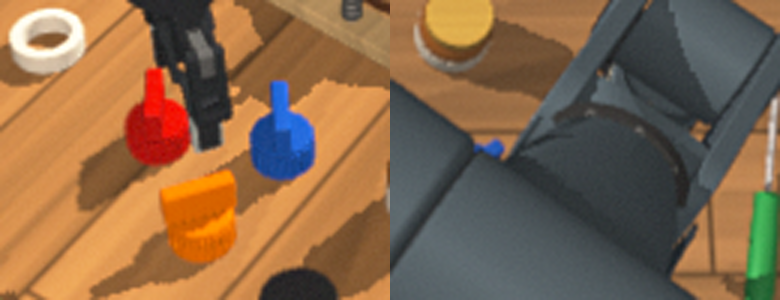

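Crop: in scene the near fingertip is at about (274,324) and the orange nut below it near (271,347). Top is blocked by the arm. I'll compare the visible fingertip with its projection.

```bash
python3 - <<'E'
from h import *
o=env.get_obs();r=R.from_quat(o['tcp_rot'])
for z in (.004,.017):
  for y in(.0427,.057):
    print(z,y,[((proj("scene",o['eef_pos']+r.apply([x,y,z]))-[205,275]+.5)*3).round(0) for x in(-.011,.011)])
s=cv2.imread("pics/s1.png");cv2.imwrite("pics/c2.png",cv2.resize(s[290:335,245:305],(800,600),interpolation=cv2.INTER_CUBIC))
E
```

```text
0.004 0.0427 [array([191., 146.]), array([221., 137.])]
0.004 0.057 [array([197., 160.]), array([228., 151.])]
0.017 0.0427 [array([193., 159.]), array([223., 150.])]
0.017 0.057 [array([199., 173.]), array([229., 164.])]
```

View pics/c2.png

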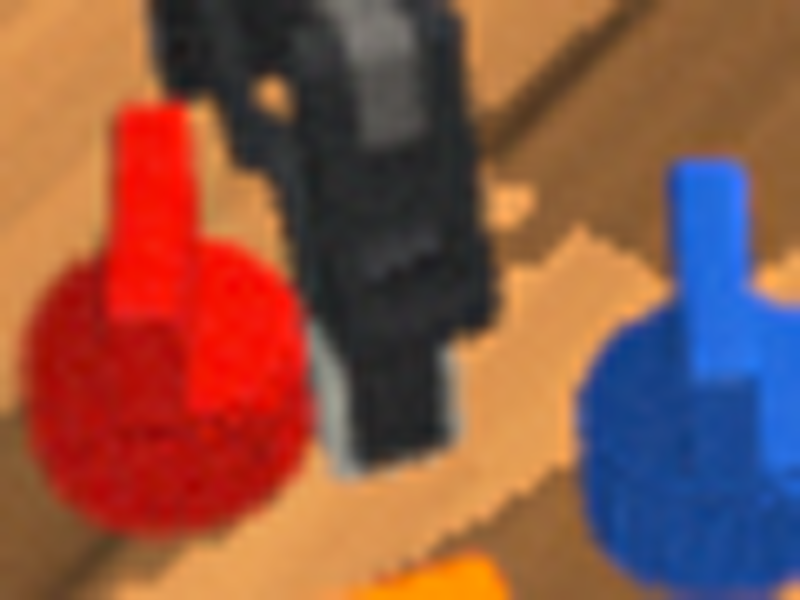

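Fingertip agrees with the scene calibration to about 1 px; the nut and stud heights come out a few mm low, and the two views disagree mostly across the bar, which the fingers will centre. Descend and grasp.

```bash
python3 -c "
from h import *
plan([.595,-.3005,.05],55)"
python3 -m crank '[{"dx":-0.003,"dy":0.004,"dz":0.03,"wx":0,"wy":0,"wz":-0.007},{"dx":-0.003,"dy":0.004,"dz":0.05,"wx":0,"wy":0,"wz":-0.007},{"dx":-0.003,"dy":0.004,"dz":0.065,"wx":0,"wy":0,"wz":-0.007},{"dx":-0.003,"dy":0.004,"dz":0.08,"wx":0,"wy":0,"wz":-0.007},{"dx":-0.003,"dy":0.004,"dz":0.088,"wx":0,"wy":0,"wz":-0.007},{"dx":-0.003,"dy":0.004,"dz":0.088,"wx":0,"wy":0,"wz":-0.007},{"dx":-0.003,"dy":0.004,"dz":0.088,"wx":0,"wy":0,"wz":-0.007},{"dx":-0.003,"dy":0.004,"dz":0.088,"wx":0,"wy":0,"wz":-0.007}]'
python3 -c "
from h import *
plan([.595,-.3005,.05],55)
cv2.imwrite('pics/s2.png',imaging.snapshot('scene')[...,::-1])
s=cv2.imread('pics/s2.png');cv2.imwrite('pics/c3.png',cv2.resize(s[310:370,235:315],(800,600),interpolation=cv2.INTER_CUBIC))"
```

```text
t 2.6 pos [ 0.5929 -0.2958  0.1392] yaw 53.74 w 0.0856 F [-0.2  0.2 -0.8] d [-0.0026  0.0044  0.0892] w/pi [ 0.0003  0.     -0.007 ]
time: 3.4
eef_pos: [0.5949, -0.302, 0.0513]
tcp_rot: [0.887, 0.461, 0.0, 0.001]
ft_force: [-0.0, -0.9, 0.4]
width: 0.0853
finger_force: 0.0
t 3.4 pos [ 0.5949 -0.302   0.0513] yaw 54.92 w 0.0853 F [-0.  -0.9  0.4] d [ 0.0013 -0.0008  0.0012] w/pi [ 0.0006  0.     -0.0005]
```

View pics/c3.png

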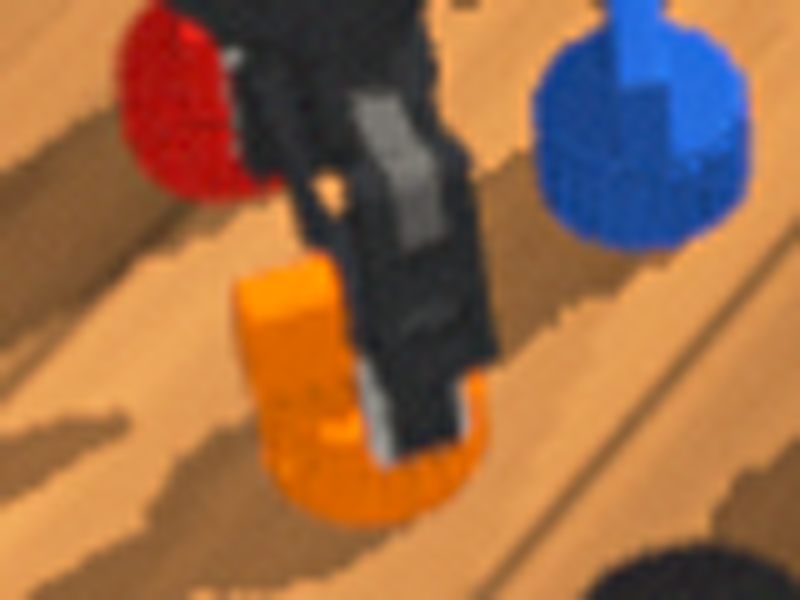

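The pads straddle the bar: near pad tip at crop (429,452), which lands on the bar's centre at about (379,334) when closed. Close.

```bash
python3 -m crank '[{"dx":0,"dy":0,"dz":0,"wx":0,"wy":0,"wz":0},{"dx":0,"dy":0,"dz":0,"wx":0,"wy":0,"wz":0},{"dx":0,"dy":0,"dz":0,"wx":0,"wy":0,"wz":0},{"dx":0,"dy":0,"dz":0,"wx":0,"wy":0,"wz":0},{"dx":0,"dy":0,"dz":0,"wx":0,"wy":0,"wz":0},{"dx":0,"dy":0,"dz":0,"wx":0,"wy":0,"wz":0},{"dx":0,"dy":0,"dz":0,"wx":0,"wy":0,"wz":0},{"dx":0,"dy":0,"dz":0,"wx":0,"wy":0,"wz":0}]' 1 50
python3 -c "
from h import *
plan([.595,-.3005,.14],55)
cv2.imwrite('pics/s3.png',imaging.snapshot('scene')[...,::-1])"
```

```text
time: 4.25
eef_pos: [0.5943, -0.3017, 0.0503]
tcp_rot: [0.887, 0.461, 0.0, 0.0]
ft_force: [0.4, -0.1, 0.1]
width: 0.0131
finger_force: 53.2
t 4.25 pos [ 0.5943 -0.3017  0.0503] yaw 54.92 w 0.0131 F [ 0.4 -0.1  0.1] d [ 0.0013 -0.0001 -0.0897] w/pi [ 0.0001 -0.     -0.0005]
```

```bash
python3 - <<'E'
from h import *
def blob(f):
    h=cv2.cvtColor(cv2.imread(f),cv2.COLOR_BGR2HSV);m=cv2.inRange(h,(5,215,90),(20,255,255))
    k,l,st,ce=cv2.connectedComponentsWithStats(m[:, :320].copy());i=1+st[1:,4].argmax();x,y,w,hh,a=st[i]
    ys,xs=np.where(l==i); b=ys>y+hh-9
    return dict(bottom=y+hh,low=(xs[b].min(),xs[b].max()+1),xmin=x,xmax=x+w,area=a)
for f in("scene0","s3"): print(f,blob(f"pics/{f}.png"))
def pred(c,z0=0):
    q=np.array([proj("scene",[c[0]+.025*np.cos(t),c[1]+.025*np.sin(t),z0+z])+.5 for t in np.linspace(0,6.28,90) for z in(0,.014,.0285)])
    return "bottom",q[:,1].max(),"x",q[:,0].min(),q[:,0].max()
for c in((.5943,-.3017),(.600,-.303),(.590,-.298)): print(c,pred(c))
E
```

```text
scene0 {'bottom': np.int32(363), 'low': (np.int64(261), np.int64(283)), 'xmin': np.int32(259), 'xmax': np.int32(284), 'area': np.int32(606)}
s3 {'bottom': np.int32(362), 'low': (np.int64(261), np.int64(283)), 'xmin': np.int32(259), 'xmax': np.int32(284), 'area': np.int32(399)}
(0.5943, -0.3017) ('bottom', np.float64(361.34092122832703), 'x', np.float64(259.5100626942399), np.float64(282.4882329927442))
(0.6, -0.303) ('bottom', np.float64(362.75227558822854), 'x', np.float64(261.1785014680386), np.float64(284.19429613766533))
(0.59, -0.298) ('bottom', np.float64(359.48648413292386), 'x', np.float64(258.98627154386907), np.float64(281.8915143920015))
```

Gripped (13 mm, 53 N). The gripped nut's position fits the scene camera to about 1 px, so the scene view is trusted and the top view is biased by about 8 mm. Lift and carry.

```bash
python3 -m crank '[{"dx":0,"dy":0,"dz":-0.01,"wx":0,"wy":0,"wz":0},{"dx":0,"dy":0,"dz":-0.03,"wx":0,"wy":0,"wz":0},{"dx":0,"dy":0,"dz":-0.06,"wx":0,"wy":0,"wz":0},{"dx":0,"dy":0,"dz":-0.09,"wx":0,"wy":0,"wz":0},{"dx":0,"dy":0,"dz":-0.12,"wx":0,"wy":0,"wz":0},{"dx":0,"dy":0,"dz":-0.13,"wx":0,"wy":0,"wz":0},{"dx":0,"dy":0,"dz":-0.14,"wx":0,"wy":0,"wz":0},{"dx":0,"dy":0,"dz":-0.14,"wx":0,"wy":0,"wz":0}]'
python3 -c "
from h import *
plan([.594,.088,.19],55)"
```

```text
time: 5.1
eef_pos: [0.5943, -0.3016, 0.1909]
tcp_rot: [0.887, 0.461, 0.0, 0.0]
ft_force: [0.4, 0.5, -1.2]
width: 0.013
finger_force: 53.0
t 5.1 pos [ 0.5943 -0.3016  0.1909] yaw 54.92 w 0.013 F [ 0.4  0.5 -1.2] d [ 0.3187 -0.2242  0.0007] w/pi [ 0.0003  0.     -0.0005]
```

```bash
python3 -m crank '[{"dx":0.01,"dy":-0.007,"dz":0,"wx":0,"wy":0,"wz":0},{"dx":0.03,"dy":-0.021,"dz":0,"wx":0,"wy":0,"wz":0},{"dx":0.06,"dy":-0.042,"dz":0,"wx":0,"wy":0,"wz":0},{"dx":0.09,"dy":-0.063,"dz":0,"wx":0,"wy":0,"wz":0},{"dx":0.12,"dy":-0.084,"dz":0,"wx":0,"wy":0,"wz":0},{"dx":0.15,"dy":-0.105,"dz":0,"wx":0,"wy":0,"wz":0},{"dx":0.18,"dy":-0.126,"dz":0,"wx":0,"wy":0,"wz":0},{"dx":0.21,"dy":-0.147,"dz":0,"wx":0,"wy":0,"wz":0}]'
python3 -m crank '[{"dx":0.03,"dy":-0.021,"dz":0,"wx":0,"wy":0,"wz":0},{"dx":0.055,"dy":-0.039,"dz":0,"wx":0,"wy":0,"wz":0},{"dx":0.075,"dy":-0.054,"dz":0,"wx":0,"wy":0,"wz":0},{"dx":0.095,"dy":-0.067,"dz":0,"wx":0,"wy":0,"wz":0},{"dx":0.105,"dy":-0.074,"dz":0.005,"wx":0,"wy":0,"wz":0},{"dx":0.109,"dy":-0.077,"dz":0.01,"wx":0,"wy":0,"wz":0},{"dx":0.109,"dy":-0.077,"dz":0.015,"wx":0,"wy":0,"wz":0},{"dx":0.109,"dy":-0.077,"dz":0.015,"wx":0,"wy":0,"wz":0}]'
python3 - <<'E'
from h import *
plan([.594,.088,.165],55)
cv2.imwrite('pics/s4.png',imaging.snapshot('scene')[...,::-1])
s=cv2.imread('pics/s4.png');cv2.imwrite('pics/c4.png',cv2.resize(s[195:255,315:395],(800,600),interpolation=cv2.INTER_CUBIC))
p=env.get_obs()['eef_pos'];c=p-[0,0,.0503]
q=np.array([proj("scene",c+[.025*np.cos(t),.025*np.sin(t),0]) for t in np.linspace(0,6.28,90)])
print("rim pred",((q.min(0)-[315,195]+.5)*10).round(),((q.max(0)-[315,195]+.5)*10).round())
E
```

```text
time: 5.9
eef_pos: [0.5929, -0.0427, 0.1885]
tcp_rot: [0.887, 0.461, -0.001, -0.002]
ft_force: [0.2, 1.2, -1.5]
width: 0.0131
finger_force: 53.0
time: 6.7
eef_pos: [0.5934, 0.0874, 0.1738]
tcp_rot: [0.888, 0.461, -0.001, -0.001]
ft_force: [-0.8, -0.5, -2.5]
width: 0.0131
finger_force: 53.0
t 6.7 pos [0.5934 0.0874 0.1738] yaw 54.88 w 0.0131 F [-0.8 -0.5 -2.5] d [0.0009 0.0002 0.0088] w/pi [-0.0007  0.0006 -0.0007]
rim pred [307. 238.] [498. 347.]
```

View pics/c4.png

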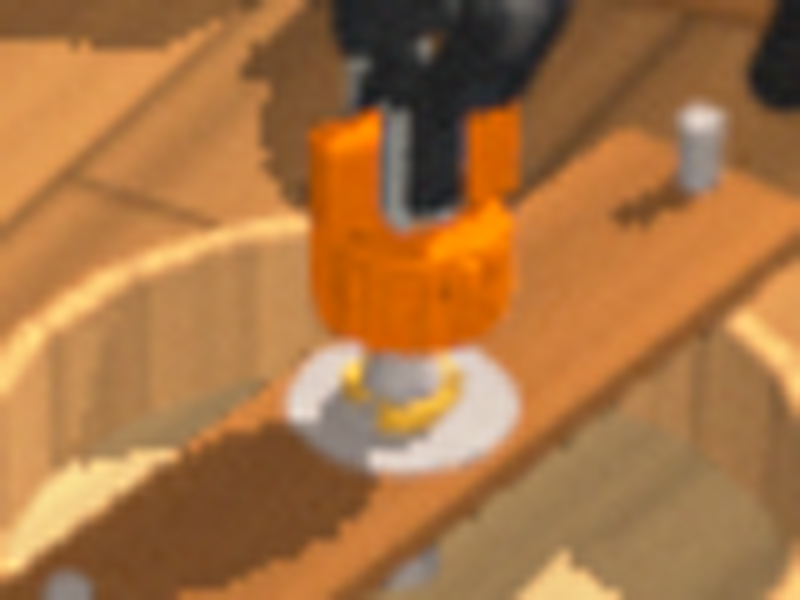

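Crop: nut rim bottom at (412,350), about 1 px right of its prediction; washer centre at (403,404), so the nut stands about 1 mm too far right. Correct and look at the remaining offset.

```bash
python3 - <<'E'
from h import *
P=plane("scene",(354.77-.9,234.89-.3),.087);print(P)
plan([P[0],P[1],.154],55)
E
```

```text
[0.59150682 0.08804125 0.087     ]
t 6.75 pos [0.5938 0.0872 0.1744] yaw 54.85 w 0.013 F [ 1.3  0.6 -1.2] d [-0.0006 -0.0024  0.0204] w/pi [-0.0004  0.0004 -0.0008]
```

```bash
python3 -m crank '[{"dx":-0.0005,"dy":-0.002,"dz":0.006,"wx":0,"wy":0,"wz":0},{"dx":-0.0005,"dy":-0.002,"dz":0.012,"wx":0,"wy":0,"wz":0},{"dx":-0.0005,"dy":-0.002,"dz":0.015,"wx":0,"wy":0,"wz":0},{"dx":-0.0005,"dy":-0.002,"dz":0.017,"wx":0,"wy":0,"wz":0},{"dx":-0.0005,"dy":-0.002,"dz":0.018,"wx":0,"wy":0,"wz":0},{"dx":-0.0005,"dy":-0.002,"dz":0.019,"wx":0,"wy":0,"wz":0},{"dx":-0.0005,"dy":-0.002,"dz":0.02,"wx":0,"wy":0,"wz":0},{"dx":-0.0005,"dy":-0.002,"dz":0.02,"wx":0,"wy":0,"wz":0}]'
python3 -c "
from h import *
plan([.592,.088,.145],55)
print(R.from_quat(env.get_obs()['tcp_rot']).inv().apply(env.get_obs()['ft_force']).round(1),env.get_obs()['moment'].round(2))"
```

```text
time: 7.55
eef_pos: [0.5923, 0.089, 0.1553]
tcp_rot: [0.887, 0.461, 0.0, 0.0]
ft_force: [-0.6, -0.2, -2.1]
width: 0.0131
finger_force: 53.0
t 7.55 pos [0.5923 0.089  0.1553] yaw 54.93 w 0.0131 F [-0.6 -0.2 -2.1] d [-0.001   0.0003  0.0103] w/pi [ 0.      0.     -0.0004]
[-0.5 -0.4  2.1] [ 0.   -0.02  0.04]
```

```bash
python3 -m crank '[{"dx":-0.0007,"dy":0,"dz":0.001,"wx":0,"wy":0,"wz":0},{"dx":-0.0007,"dy":0,"dz":0.0015,"wx":0,"wy":0,"wz":0},{"dx":-0.0007,"dy":0,"dz":0.002,"wx":0,"wy":0,"wz":0},{"dx":-0.0007,"dy":0,"dz":0.0025,"wx":0,"wy":0,"wz":0},{"dx":-0.0007,"dy":0,"dz":0.003,"wx":0,"wy":0,"wz":0},{"dx":-0.0007,"dy":0,"dz":0.0035,"wx":0,"wy":0,"wz":0},{"dx":-0.0007,"dy":0,"dz":0.004,"wx":0,"wy":0,"wz":0},{"dx":-0.0007,"dy":0,"dz":0.004,"wx":0,"wy":0,"wz":0}]'
python3 -c "
from h import *
plan([.592,.088,.145],55)
print(R.from_quat(env.get_obs()['tcp_rot']).inv().apply(env.get_obs()['ft_force']).round(1),env.get_obs()['moment'].round(2))"
```

```text
time: 8.35
eef_pos: [0.5919, 0.0884, 0.1512]
tcp_rot: [0.887, 0.461, -0.0, -0.0]
ft_force: [-0.3, -0.6, -1.4]
width: 0.013
finger_force: 53.0
t 8.35 pos [0.5919 0.0884 0.1512] yaw 54.92 w 0.013 F [-0.3 -0.6 -1.4] d [-0.0002  0.0003  0.0062] w/pi [-0.      0.     -0.0005]
[-0.7  0.1  1.4] [-0.04 -0.01  0.  ]
```

```bash
python3 -m crank '[{"dx":0,"dy":0,"dz":0.0005,"wx":0,"wy":0,"wz":0},{"dx":0,"dy":0,"dz":0.001,"wx":0,"wy":0,"wz":0},{"dx":0,"dy":0,"dz":0.0015,"wx":0,"wy":0,"wz":0},{"dx":0,"dy":0,"dz":0.002,"wx":0,"wy":0,"wz":0},{"dx":0,"dy":0,"dz":0.0022,"wx":0,"wy":0,"wz":0},{"dx":0,"dy":0,"dz":0.0025,"wx":0,"wy":0,"wz":0},{"dx":0,"dy":0,"dz":0.0025,"wx":0,"wy":0,"wz":0},{"dx":0,"dy":0,"dz":0.0025,"wx":0,"wy":0,"wz":0}]'
python3 -c "
from h import *
plan([.592,.088,.145],55)
print(R.from_quat(env.get_obs()['tcp_rot']).inv().apply(env.get_obs()['ft_force']).round(1),env.get_obs()['moment'].round(2))"
```

```text
time: 9.15
eef_pos: [0.5919, 0.0884, 0.1488]
tcp_rot: [0.887, 0.461, 0.0, -0.0]
ft_force: [-0.8, 0.9, -2.5]
width: 0.0131
finger_force: 53.0
t 9.15 pos [0.5919 0.0884 0.1488] yaw 54.92 w 0.0131 F [-0.8  0.9 -2.5] d [-0.0003  0.0003  0.0038] w/pi [ 0.     -0.     -0.0005]
[ 0.3 -1.1  2.5] [0.   0.03 0.01]
```

```bash
python3 -m crank '[{"dx":0,"dy":0,"dz":0.0003,"wx":0,"wy":0,"wz":0},{"dx":0,"dy":0,"dz":0.0006,"wx":0,"wy":0,"wz":0},{"dx":0,"dy":0,"dz":0.0009,"wx":0,"wy":0,"wz":0},{"dx":0,"dy":0,"dz":0.0012,"wx":0,"wy":0,"wz":0},{"dx":0,"dy":0,"dz":0.0015,"wx":0,"wy":0,"wz":0},{"dx":0,"dy":0,"dz":0.0018,"wx":0,"wy":0,"wz":0},{"dx":0,"dy":0,"dz":0.002,"wx":0,"wy":0,"wz":0},{"dx":0,"dy":0,"dz":0.002,"wx":0,"wy":0,"wz":0}]'
python3 -c "
from h import *
plan([.592,.088,.145],55)
print(R.from_quat(env.get_obs()['tcp_rot']).inv().apply(env.get_obs()['ft_force']).round(1),env.get_obs()['moment'].round(2))"
```

```text
time: 9.95
eef_pos: [0.592, 0.0887, 0.1468]
tcp_rot: [0.887, 0.461, 0.0, -0.0]
ft_force: [-0.5, 2.2, 0.1]
width: 0.0132
finger_force: 53.1
t 9.95 pos [0.592  0.0887 0.1468] yaw 54.91 w 0.0132 F [-0.5  2.2  0.1] d [-0.0006  0.0004  0.0018] w/pi [-0.     -0.0002 -0.0005]
[ 1.5 -1.7 -0.1] [ 0.44 -0.1  -0.  ]
```

```bash
python3 -m crank '[{"dx":0.0003,"dy":-0.0002,"dz":0,"wx":0,"wy":0,"wz":0},{"dx":0.0004,"dy":-0.0003,"dz":0,"wx":0,"wy":0,"wz":0},{"dx":0.0004,"dy":-0.0003,"dz":0.0001,"wx":0,"wy":0,"wz":0},{"dx":0.0004,"dy":-0.0003,"dz":0.0002,"wx":0,"wy":0,"wz":0},{"dx":0.0004,"dy":-0.0003,"dz":0.0003,"wx":0,"wy":0,"wz":0},{"dx":0.0004,"dy":-0.0003,"dz":0.0004,"wx":0,"wy":0,"wz":0},{"dx":0.0004,"dy":-0.0003,"dz":0.0005,"wx":0,"wy":0,"wz":0},{"dx":0.0004,"dy":-0.0003,"dz":0.0005,"wx":0,"wy":0,"wz":0}]'
python3 -c "
from h import *
plan([.592,.088,.145],55)
print(R.from_quat(env.get_obs()['tcp_rot']).inv().apply(env.get_obs()['ft_force']).round(1),env.get_obs()['moment'].round(2))"
```

```text
time: 10.75
eef_pos: [0.5919, 0.0889, 0.1463]
tcp_rot: [0.887, 0.461, 0.0, -0.0]
ft_force: [0.3, 1.4, -0.5]
width: 0.0132
finger_force: 53.1
t 10.75 pos [0.5919 0.0889 0.1463] yaw 54.92 w 0.0132 F [ 0.3  1.4 -0.5] d [-0.0007  0.0006  0.0013] w/pi [-0.     -0.     -0.0005]
[ 1.3 -0.6  0.5] [0.44 0.   0.02]
```

```bash
python3 -m crank '[{"dx":0.0003,"dy":-0.0002,"dz":0,"wx":0,"wy":0,"wz":0},{"dx":0.0005,"dy":-0.0004,"dz":0,"wx":0,"wy":0,"wz":0},{"dx":0.0005,"dy":-0.0004,"dz":0.0001,"wx":0,"wy":0,"wz":0},{"dx":0.0005,"dy":-0.0004,"dz":0.0003,"wx":0,"wy":0,"wz":0},{"dx":0.0005,"dy":-0.0004,"dz":0.0005,"wx":0,"wy":0,"wz":0},{"dx":0.0005,"dy":-0.0004,"dz":0.0007,"wx":0,"wy":0,"wz":0},{"dx":0.0005,"dy":-0.0004,"dz":0.0008,"wx":0,"wy":0,"wz":0},{"dx":0.0005,"dy":-0.0004,"dz":0.0008,"wx":0,"wy":0,"wz":0}]'
python3 -c "
from h import *
plan([.592,.088,.145],55)
print(R.from_quat(env.get_obs()['tcp_rot']).inv().apply(env.get_obs()['ft_force']).round(1),env.get_obs()['moment'].round(2))"
```

```text
time: 11.55
eef_pos: [0.5917, 0.0894, 0.1454]
tcp_rot: [0.887, 0.461, -0.0, 0.0]
ft_force: [-0.3, 0.2, -2.4]
width: 0.0133
finger_force: 53.0
t 11.55 pos [0.5917 0.0894 0.1454] yaw 54.92 w 0.0133 F [-0.3  0.2 -2.4] d [-0.001   0.001   0.0004] w/pi [-0.0001  0.0001 -0.0004]
[-0.1 -0.4  2.4] [ 0.06 -0.    0.03]
```

```bash
python3 -m crank '[{"dx":0,"dy":0,"dz":0.0002,"wx":0,"wy":0,"wz":0},{"dx":0,"dy":0,"dz":0.0004,"wx":0,"wy":0,"wz":0},{"dx":0,"dy":0,"dz":0.0006,"wx":0,"wy":0,"wz":0},{"dx":0,"dy":0,"dz":0.0008,"wx":0,"wy":0,"wz":0},{"dx":0,"dy":0,"dz":0.001,"wx":0,"wy":0,"wz":0},{"dx":0,"dy":0,"dz":0.0012,"wx":0,"wy":0,"wz":0},{"dx":0,"dy":0,"dz":0.0012,"wx":0,"wy":0,"wz":0},{"dx":0,"dy":0,"dz":0.0012,"wx":0,"wy":0,"wz":0}]'
python3 -c "
from h import *
plan([.592,.088,.145],55)
print(R.from_quat(env.get_obs()['tcp_rot']).inv().apply(env.get_obs()['ft_force']).round(1),env.get_obs()['moment'].round(2))"
```

```text
time: 12.35
eef_pos: [0.5919, 0.0895, 0.1446]
tcp_rot: [0.887, 0.461, 0.0, 0.0]
ft_force: [-0.5, 0.1, 1.7]
width: 0.0131
finger_force: 53.5
t 12.35 pos [0.5919 0.0895 0.1446] yaw 54.92 w 0.0131 F [-0.5  0.1  1.7] d [-0.0012  0.0009 -0.0004] w/pi [ 0.0001 -0.     -0.0004]
[-0.2 -0.5 -1.7] [ 0.02  0.29 -0.  ]
```

Resting on the ridges with about 3 N. Now ease backwards.

```bash
cat > st.py <<'E'
from h import *
plan([.592,.0893,.1446],55)
print(R.from_quat(env.get_obs()['tcp_rot']).inv().apply(env.get_obs()['ft_force']).round(1),env.get_obs()['moment'].round(2),"j6",env.get_obs()['qpos'][5].round(2))
E
python3 -m crank '[{"dx":0,"dy":0,"dz":0,"wx":0,"wy":0,"wz":-0.01},{"dx":0,"dy":0,"dz":0,"wx":0,"wy":0,"wz":-0.02},{"dx":0,"dy":0,"dz":0,"wx":0,"wy":0,"wz":-0.03},{"dx":0,"dy":0,"dz":0,"wx":0,"wy":0,"wz":-0.04},{"dx":0,"dy":0,"dz":0,"wx":0,"wy":0,"wz":-0.05},{"dx":0,"dy":0,"dz":0,"wx":0,"wy":0,"wz":-0.06},{"dx":0,"dy":0,"dz":0,"wx":0,"wy":0,"wz":-0.06},{"dx":0,"dy":0,"dz":0,"wx":0,"wy":0,"wz":-0.06}]'; python3 st.py
```

```text
time: 13.15
eef_pos: [0.5915, 0.0901, 0.1447]
tcp_rot: [0.84, 0.542, 0.0, -0.001]
ft_force: [-2.1, 2.5, 4.9]
width: 0.0134
finger_force: 54.0
t 13.15 pos [0.5915 0.0901 0.1447] yaw 65.67 w 0.0134 F [-2.1  2.5  4.9] d [-0.0005  0.0008  0.0001] w/pi [-0.0003 -0.0002  0.0593]
[ 1.4 -3.  -4.9] [ 0.5   0.56 -0.03] j6 0.39
```

```bash
python3 -m crank '[{"dx":0.0002,"dy":-0.0004,"dz":-0.0003,"wx":0,"wy":0,"wz":0},{"dx":0.0002,"dy":-0.0004,"dz":-0.0003,"wx":0,"wy":0,"wz":-0.01},{"dx":0.0002,"dy":-0.0004,"dz":-0.0003,"wx":0,"wy":0,"wz":-0.02},{"dx":0.0002,"dy":-0.0004,"dz":-0.0003,"wx":0,"wy":0,"wz":-0.03},{"dx":0.0002,"dy":-0.0004,"dz":-0.0004,"wx":0,"wy":0,"wz":-0.04},{"dx":0.0002,"dy":-0.0004,"dz":-0.0004,"wx":0,"wy":0,"wz":-0.05},{"dx":0.0002,"dy":-0.0004,"dz":-0.0004,"wx":0,"wy":0,"wz":-0.05},{"dx":0.0002,"dy":-0.0004,"dz":-0.0004,"wx":0,"wy":0,"wz":-0.05}]'; python3 st.py
```

```text
time: 13.95
eef_pos: [0.5918, 0.0899, 0.145]
tcp_rot: [0.795, 0.606, 0.0, 0.0]
ft_force: [-1.3, 1.5, 5.5]
width: 0.0128
finger_force: 53.9
t 13.95 pos [0.5918 0.0899 0.145 ] yaw 74.67 w 0.0128 F [-1.3  1.5  5.5] d [-0.0005  0.0003  0.0004] w/pi [ 2.000e-04 -1.000e-04  1.093e-01]
[ 1.1 -1.6 -5.5] [ 0.3   0.38 -0.01] j6 0.23
```

```bash
python3 -m crank '[{"dx":0.0001,"dy":-0.0003,"dz":-0.0003,"wx":0,"wy":0,"wz":0},{"dx":0.0001,"dy":-0.0003,"dz":-0.0004,"wx":0,"wy":0,"wz":-0.01},{"dx":0.0001,"dy":-0.0003,"dz":-0.0004,"wx":0,"wy":0,"wz":-0.02},{"dx":0.0001,"dy":-0.0003,"dz":-0.0005,"wx":0,"wy":0,"wz":-0.03},{"dx":0.0001,"dy":-0.0003,"dz":-0.0005,"wx":0,"wy":0,"wz":-0.04},{"dx":0.0001,"dy":-0.0003,"dz":-0.0006,"wx":0,"wy":0,"wz":-0.05},{"dx":0.0001,"dy":-0.0003,"dz":-0.0006,"wx":0,"wy":0,"wz":-0.06},{"dx":0.0001,"dy":-0.0003,"dz":-0.0006,"wx":0,"wy":0,"wz":-0.06}]'; python3 st.py
```

```text
time: 14.75
eef_pos: [0.5917, 0.0899, 0.1453]
tcp_rot: [0.734, 0.679, 0.0, 0.0]
ft_force: [-0.5, 1.1, 3.6]
width: 0.0132
finger_force: 53.7
t 14.75 pos [0.5917 0.0899 0.1453] yaw 85.49 w 0.0132 F [-0.5  1.1  3.6] d [-0.0006  0.0004  0.0007] w/pi [ 0.0003 -0.      0.1694]
[ 1.1 -0.5 -3.6] [0.22 0.16 0.01] j6 0.04
```

```bash
python3 -m crank '[{"dx":0,"dy":0,"dz":-0.0001,"wx":0,"wy":0,"wz":-0.01},{"dx":0,"dy":0,"dz":-0.0002,"wx":0,"wy":0,"wz":-0.02},{"dx":0,"dy":0,"dz":-0.0003,"wx":0,"wy":0,"wz":-0.03},{"dx":0,"dy":0,"dz":-0.0003,"wx":0,"wy":0,"wz":-0.04},{"dx":0,"dy":0,"dz":-0.0004,"wx":0,"wy":0,"wz":-0.05},{"dx":0,"dy":0,"dz":-0.0004,"wx":0,"wy":0,"wz":-0.06},{"dx":0,"dy":0,"dz":-0.0005,"wx":0,"wy":0,"wz":-0.07},{"dx":0,"dy":0,"dz":-0.0005,"wx":0,"wy":0,"wz":-0.07}]'; python3 st.py
```

```text
time: 15.55
eef_pos: [0.5916, 0.0896, 0.1452]
tcp_rot: [0.656, 0.755, -0.0, 0.0]
ft_force: [1.2, -0.7, -0.9]
width: 0.0131
finger_force: 53.1
t 15.55 pos [0.5916 0.0896 0.1452] yaw 98.07 w 0.0131 F [ 1.2 -0.7 -0.9] d [-0.0003  0.0003  0.0006] w/pi [2.000e-04 2.000e-04 2.393e-01]
[-0.8  1.1  0.9] [ 0.01 -0.17 -0.01] j6 -0.18
```

The load vanished, so it may have come to a drop. Ease down without turning.

```bash
python3 -m crank '[{"dx":0,"dy":0,"dz":0.0002,"wx":0,"wy":0,"wz":0},{"dx":0,"dy":0,"dz":0.0004,"wx":0,"wy":0,"wz":0},{"dx":0,"dy":0,"dz":0.0006,"wx":0,"wy":0,"wz":0},{"dx":0,"dy":0,"dz":0.0008,"wx":0,"wy":0,"wz":0},{"dx":0,"dy":0,"dz":0.001,"wx":0,"wy":0,"wz":0},{"dx":0,"dy":0,"dz":0.001,"wx":0,"wy":0,"wz":0},{"dx":0,"dy":0,"dz":0.001,"wx":0,"wy":0,"wz":0},{"dx":0,"dy":0,"dz":0.001,"wx":0,"wy":0,"wz":0}]'; python3 st.py
```

```text
time: 16.35
eef_pos: [0.5913, 0.09, 0.1448]
tcp_rot: [0.655, 0.755, -0.0, 0.0]
ft_force: [-0.4, -0.5, -0.9]
width: 0.0133
finger_force: 53.1
t 16.35 pos [0.5913 0.09   0.1448] yaw 98.12 w 0.0133 F [-0.4 -0.5 -0.9] d [-0.0008  0.0006  0.0002] w/pi [0.     0.     0.2395]
[-0.4 -0.4  0.9] [-0.07 -0.09 -0.02] j6 -0.18
```

```bash
python3 -m crank '[{"dx":0,"dy":0,"dz":0.0002,"wx":0,"wy":0,"wz":0},{"dx":0,"dy":0,"dz":0.0004,"wx":0,"wy":0,"wz":0},{"dx":0,"dy":0,"dz":0.0006,"wx":0,"wy":0,"wz":0},{"dx":0,"dy":0,"dz":0.0008,"wx":0,"wy":0,"wz":0},{"dx":0,"dy":0,"dz":0.001,"wx":0,"wy":0,"wz":0},{"dx":0,"dy":0,"dz":0.0012,"wx":0,"wy":0,"wz":0},{"dx":0,"dy":0,"dz":0.0012,"wx":0,"wy":0,"wz":0},{"dx":0,"dy":0,"dz":0.0012,"wx":0,"wy":0,"wz":0}]'; python3 st.py
```

```text
time: 17.15
eef_pos: [0.5915, 0.0901, 0.144]
tcp_rot: [0.655, 0.755, 0.0, 0.0]
ft_force: [0.2, 1.5, 4.0]
width: 0.0132
finger_force: 53.8
t 17.15 pos [0.5915 0.0901 0.144 ] yaw 98.12 w 0.0132 F [0.2 1.5 4. ] d [-0.0009  0.0004 -0.0006] w/pi [ 2.000e-04 -1.000e-04  2.396e-01]
[ 1.5  0.4 -4. ] [0.08 0.08 0.05] j6 -0.18
```

```bash
python3 -m crank '[{"dx":0.0002,"dy":0,"dz":-0.0003,"wx":0,"wy":0,"wz":-0.01},{"dx":0.0002,"dy":0,"dz":-0.0003,"wx":0,"wy":0,"wz":-0.02},{"dx":0.0002,"dy":0,"dz":-0.0003,"wx":0,"wy":0,"wz":-0.03},{"dx":0.0002,"dy":0,"dz":-0.0003,"wx":0,"wy":0,"wz":-0.04},{"dx":0.0002,"dy":0,"dz":-0.0003,"wx":0,"wy":0,"wz":-0.05},{"dx":0.0002,"dy":0,"dz":-0.0003,"wx":0,"wy":0,"wz":-0.06},{"dx":0.0002,"dy":0,"dz":-0.0003,"wx":0,"wy":0,"wz":-0.06},{"dx":0.0002,"dy":0,"dz":-0.0003,"wx":0,"wy":0,"wz":-0.06}]'; python3 st.py
```

```text
time: 17.95
eef_pos: [0.5909, 0.0902, 0.1432]
tcp_rot: [0.582, 0.813, -0.0, -0.0]
ft_force: [0.7, 0.2, -2.7]
width: 0.0132
finger_force: 52.9
t 17.95 pos [0.5909 0.0902 0.1432] yaw 108.87 w 0.0132 F [ 0.7  0.2 -2.7] d [-0.0012  0.0007 -0.0015] w/pi [-0.0004  0.      0.2993]
[-0.   0.8  2.7] [ 0.01 -0.05 -0.  ] j6 -0.36
```

It dropped again: free now at yaw 109. Ease down.

```bash
python3 -m crank '[{"dx":0,"dy":0,"dz":0.0004,"wx":0,"wy":0,"wz":0},{"dx":0,"dy":0,"dz":0.0008,"wx":0,"wy":0,"wz":0},{"dx":0,"dy":0,"dz":0.0012,"wx":0,"wy":0,"wz":0},{"dx":0,"dy":0,"dz":0.0015,"wx":0,"wy":0,"wz":0},{"dx":0,"dy":0,"dz":0.0018,"wx":0,"wy":0,"wz":0},{"dx":0,"dy":0,"dz":0.002,"wx":0,"wy":0,"wz":0},{"dx":0,"dy":0,"dz":0.002,"wx":0,"wy":0,"wz":0},{"dx":0,"dy":0,"dz":0.002,"wx":0,"wy":0,"wz":0}]'; python3 st.py
```

```text
time: 18.75
eef_pos: [0.5913, 0.0902, 0.1419]
tcp_rot: [0.581, 0.814, 0.0, 0.0]
ft_force: [0.7, -0.2, -1.4]
width: 0.0128
finger_force: 53.0
t 18.75 pos [0.5913 0.0902 0.1419] yaw 108.92 w 0.0128 F [ 0.7 -0.2 -1.4] d [-0.0011  0.0004 -0.0027] w/pi [ 0.     -0.      0.2995]
[-0.4  0.6  1.4] [ 0.02 -0.01 -0.06] j6 -0.37
```

```bash
python3 -m crank '[{"dx":0,"dy":0,"dz":0.0003,"wx":0,"wy":0,"wz":0},{"dx":0,"dy":0,"dz":0.0006,"wx":0,"wy":0,"wz":0},{"dx":0,"dy":0,"dz":0.0009,"wx":0,"wy":0,"wz":0},{"dx":0,"dy":0,"dz":0.0012,"wx":0,"wy":0,"wz":0},{"dx":0,"dy":0,"dz":0.0015,"wx":0,"wy":0,"wz":0},{"dx":0,"dy":0,"dz":0.0018,"wx":0,"wy":0,"wz":0},{"dx":0,"dy":0,"dz":0.0018,"wx":0,"wy":0,"wz":0},{"dx":0,"dy":0,"dz":0.0018,"wx":0,"wy":0,"wz":0}]'; python3 st.py
```

```text
time: 19.55
eef_pos: [0.5913, 0.0902, 0.1401]
tcp_rot: [0.581, 0.814, -0.0, -0.0]
ft_force: [0.4, 0.7, -1.8]
width: 0.0129
finger_force: 53.0
t 19.55 pos [0.5913 0.0902 0.1401] yaw 108.92 w 0.0129 F [ 0.4  0.7 -1.8] d [-0.0011  0.0004 -0.0045] w/pi [-0.      0.      0.2996]
[0.5 0.6 1.8] [ 0.06 -0.04  0.  ] j6 -0.37
```

Going freely into the mouths. Another 2 mm, then slower.

```bash
python3 -m crank '[{"dx":0,"dy":0,"dz":0.0003,"wx":0,"wy":0,"wz":0},{"dx":0,"dy":0,"dz":0.0006,"wx":0,"wy":0,"wz":0},{"dx":0,"dy":0,"dz":0.0009,"wx":0,"wy":0,"wz":0},{"dx":0,"dy":0,"dz":0.0012,"wx":0,"wy":0,"wz":0},{"dx":0,"dy":0,"dz":0.0015,"wx":0,"wy":0,"wz":0},{"dx":0,"dy":0,"dz":0.0018,"wx":0,"wy":0,"wz":0},{"dx":0,"dy":0,"dz":0.002,"wx":0,"wy":0,"wz":0},{"dx":0,"dy":0,"dz":0.002,"wx":0,"wy":0,"wz":0}]'; python3 st.py
```

```text
time: 20.35
eef_pos: [0.5912, 0.0902, 0.138]
tcp_rot: [0.581, 0.814, -0.0, -0.0]
ft_force: [0.7, 0.3, -1.2]
width: 0.0131
finger_force: 53.0
t 20.35 pos [0.5912 0.0902 0.138 ] yaw 108.92 w 0.0131 F [ 0.7  0.3 -1.2] d [-0.0011  0.0004 -0.0066] w/pi [-0.      0.      0.2995]
[0.1 0.8 1.2] [ 0.06 -0.12 -0.02] j6 -0.37
```

```bash
python3 -m crank '[{"dx":0,"dy":0,"dz":0.0002,"wx":0,"wy":0,"wz":0},{"dx":0,"dy":0,"dz":0.0003,"wx":0,"wy":0,"wz":0},{"dx":0,"dy":0,"dz":0.0005,"wx":0,"wy":0,"wz":0},{"dx":0,"dy":0,"dz":0.0006,"wx":0,"wy":0,"wz":0},{"dx":0,"dy":0,"dz":0.0008,"wx":0,"wy":0,"wz":0},{"dx":0,"dy":0,"dz":0.0009,"wx":0,"wy":0,"wz":0},{"dx":0,"dy":0,"dz":0.0009,"wx":0,"wy":0,"wz":0},{"dx":0,"dy":0,"dz":0.0009,"wx":0,"wy":0,"wz":0}]'; python3 st.py
```

```text
time: 21.15
eef_pos: [0.5913, 0.0902, 0.1372]
tcp_rot: [0.581, 0.814, -0.0, -0.0]
ft_force: [-0.5, 0.3, -1.6]
width: 0.0129
finger_force: 53.0
t 21.15 pos [0.5913 0.0902 0.1372] yaw 108.92 w 0.0129 F [-0.5  0.3 -1.6] d [-0.0011  0.0004 -0.0074] w/pi [-0.      0.      0.2995]
[ 0.4 -0.3  1.6] [ 0.02 -0.03  0.06] j6 -0.37
```

```bash
python3 -m crank '[{"dx":0,"dy":0,"dz":0.0002,"wx":0,"wy":0,"wz":0},{"dx":0,"dy":0,"dz":0.0003,"wx":0,"wy":0,"wz":0},{"dx":0,"dy":0,"dz":0.0004,"wx":0,"wy":0,"wz":0},{"dx":0,"dy":0,"dz":0.0005,"wx":0,"wy":0,"wz":0},{"dx":0,"dy":0,"dz":0.0006,"wx":0,"wy":0,"wz":0},{"dx":0,"dy":0,"dz":0.0007,"wx":0,"wy":0,"wz":0},{"dx":0,"dy":0,"dz":0.0007,"wx":0,"wy":0,"wz":0},{"dx":0,"dy":0,"dz":0.0007,"wx":0,"wy":0,"wz":0}]'; python3 st.py
```

```text
time: 21.95
eef_pos: [0.5913, 0.0902, 0.1366]
tcp_rot: [0.581, 0.814, -0.0, 0.0]
ft_force: [0.4, 1.0, -0.7]
width: 0.013
finger_force: 53.1
t 21.95 pos [0.5913 0.0902 0.1366] yaw 108.92 w 0.013 F [ 0.4  1.  -0.7] d [-0.0011  0.0004 -0.008 ] w/pi [0.     0.     0.2996]
[0.8 0.7 0.7] [ 0.04 -0.07 -0.03] j6 -0.37
```

```bash
python3 -m crank '[{"dx":0,"dy":0,"dz":0.0001,"wx":0,"wy":0,"wz":0},{"dx":0,"dy":0,"dz":0.0002,"wx":0,"wy":0,"wz":0},{"dx":0,"dy":0,"dz":0.0003,"wx":0,"wy":0,"wz":0},{"dx":0,"dy":0,"dz":0.0004,"wx":0,"wy":0,"wz":0},{"dx":0,"dy":0,"dz":0.0005,"wx":0,"wy":0,"wz":0},{"dx":0,"dy":0,"dz":0.0005,"wx":0,"wy":0,"wz":0},{"dx":0,"dy":0,"dz":0.0005,"wx":0,"wy":0,"wz":0},{"dx":0,"dy":0,"dz":0.0005,"wx":0,"wy":0,"wz":0}]'; python3 st.py
```

```text
time: 22.75
eef_pos: [0.5913, 0.0902, 0.1361]
tcp_rot: [0.581, 0.814, 0.0, 0.0]
ft_force: [0.6, 1.2, 1.1]
width: 0.0128
finger_force: 53.3
t 22.75 pos [0.5913 0.0902 0.1361] yaw 108.91 w 0.0128 F [0.6 1.2 1.1] d [-0.0011  0.0003 -0.0085] w/pi [ 0.     -0.      0.2995]
[ 0.9  0.9 -1.1] [ 0.02  0.07 -0.02] j6 -0.37
```

The nut rests on the bar at rim ≈ 86 mm with about 3 N. Turn forward, following down.

```bash
python3 -m crank '[{"dx":0,"dy":0,"dz":0.0001,"wx":0,"wy":0,"wz":0.01},{"dx":0,"dy":0,"dz":0.0002,"wx":0,"wy":0,"wz":0.02},{"dx":0,"dy":0,"dz":0.0002,"wx":0,"wy":0,"wz":0.03},{"dx":0,"dy":0,"dz":0.0003,"wx":0,"wy":0,"wz":0.04},{"dx":0,"dy":0,"dz":0.0003,"wx":0,"wy":0,"wz":0.05},{"dx":0,"dy":0,"dz":0.0004,"wx":0,"wy":0,"wz":0.06},{"dx":0,"dy":0,"dz":0.0005,"wx":0,"wy":0,"wz":0.07},{"dx":0,"dy":0,"dz":0.0005,"wx":0,"wy":0,"wz":0.07}]'; python3 st.py
```

```text
time: 23.55
eef_pos: [0.5912, 0.0899, 0.1356]
tcp_rot: [0.667, 0.745, -0.0, 0.0]
ft_force: [-0.3, -1.3, 0.2]
width: 0.0131
finger_force: 53.4
t 23.55 pos [0.5912 0.0899 0.1356] yaw 96.33 w 0.0131 F [-0.3 -1.3  0.2] d [-0.0007  0.0007 -0.009 ] w/pi [-0.000e+00  2.000e-04  2.296e-01]
[-1.3 -0.5 -0.2] [-0.14  0.13 -0.01] j6 -0.15
```

```bash
python3 -m crank '[{"dx":0,"dy":0,"dz":0.0001,"wx":0,"wy":0,"wz":0.01},{"dx":0,"dy":0,"dz":0.0002,"wx":0,"wy":0,"wz":0.02},{"dx":0,"dy":0,"dz":0.0002,"wx":0,"wy":0,"wz":0.03},{"dx":0,"dy":0,"dz":0.0003,"wx":0,"wy":0,"wz":0.04},{"dx":0,"dy":0,"dz":0.0004,"wx":0,"wy":0,"wz":0.05},{"dx":0,"dy":0,"dz":0.0005,"wx":0,"wy":0,"wz":0.06},{"dx":0,"dy":0,"dz":0.0006,"wx":0,"wy":0,"wz":0.07},{"dx":0,"dy":0,"dz":0.0006,"wx":0,"wy":0,"wz":0.07}]'; python3 st.py
```

```text
time: 24.35
eef_pos: [0.5913, 0.09, 0.1351]
tcp_rot: [0.745, 0.668, -0.0, 0.0]
ft_force: [-1.2, 0.2, 2.4]
width: 0.0129
finger_force: 53.5
t 24.35 pos [0.5913 0.09   0.1351] yaw 83.76 w 0.0129 F [-1.2  0.2  2.4] d [-0.0006  0.0007 -0.0095] w/pi [1.000e-04 1.000e-04 1.598e-01]
[ 0.1 -1.2 -2.4] [-0.15  0.22  0.  ] j6 0.07
```

```bash
python3 -m crank '[{"dx":0,"dy":0,"dz":0.0001,"wx":0,"wy":0,"wz":0.01},{"dx":0,"dy":0,"dz":0.0001,"wx":0,"wy":0,"wz":0.02},{"dx":0,"dy":0,"dz":0.0002,"wx":0,"wy":0,"wz":0.03},{"dx":0,"dy":0,"dz":0.0003,"wx":0,"wy":0,"wz":0.04},{"dx":0,"dy":0,"dz":0.0003,"wx":0,"wy":0,"wz":0.05},{"dx":0,"dy":0,"dz":0.0004,"wx":0,"wy":0,"wz":0.06},{"dx":0,"dy":0,"dz":0.0005,"wx":0,"wy":0,"wz":0.07},{"dx":0,"dy":0,"dz":0.0005,"wx":0,"wy":0,"wz":0.07}]'; python3 st.py
```

```text
time: 25.15
eef_pos: [0.5914, 0.0901, 0.1347]
tcp_rot: [0.813, 0.582, 0.0, 0.0]
ft_force: [0.2, -0.3, 2.9]
width: 0.0132
finger_force: 53.6
t 25.15 pos [0.5914 0.0901 0.1347] yaw 71.18 w 0.0132 F [ 0.2 -0.3  2.9] d [-0.0006  0.0009 -0.0099] w/pi [0.0001 0.     0.0899]
[-0.3  0.3 -2.9] [-0.06  0.25 -0.02] j6 0.29
```

```bash
python3 -m crank '[{"dx":0,"dy":0,"dz":0,"wx":0,"wy":0,"wz":0.01},{"dx":0,"dy":0,"dz":0.0001,"wx":0,"wy":0,"wz":0.02},{"dx":0,"dy":0,"dz":0.0001,"wx":0,"wy":0,"wz":0.03},{"dx":0,"dy":0,"dz":0.0002,"wx":0,"wy":0,"wz":0.04},{"dx":0,"dy":0,"dz":0.0003,"wx":0,"wy":0,"wz":0.05},{"dx":0,"dy":0,"dz":0.0003,"wx":0,"wy":0,"wz":0.06},{"dx":0,"dy":0,"dz":0.0004,"wx":0,"wy":0,"wz":0.07},{"dx":0,"dy":0,"dz":0.0004,"wx":0,"wy":0,"wz":0.07}]'; python3 st.py
```

```text
time: 25.95
eef_pos: [0.5914, 0.0902, 0.1343]
tcp_rot: [0.872, 0.489, 0.0, 0.0]
ft_force: [-0.1, -0.5, 3.0]
width: 0.013
finger_force: 53.7
t 25.95 pos [0.5914 0.0902 0.1343] yaw 58.59 w 0.013 F [-0.1 -0.5  3. ] d [-0.0004  0.001  -0.0103] w/pi [ 0.0001 -0.      0.0199]
[-0.5  0.2 -3. ] [-0.12  0.18 -0.04] j6 0.51
```

```bash
python3 -m crank '[{"dx":0,"dy":0,"dz":0,"wx":0,"wy":0,"wz":0.01},{"dx":0,"dy":0,"dz":0.0001,"wx":0,"wy":0,"wz":0.02},{"dx":0,"dy":0,"dz":0.0001,"wx":0,"wy":0,"wz":0.03},{"dx":0,"dy":0,"dz":0.0002,"wx":0,"wy":0,"wz":0.04},{"dx":0,"dy":0,"dz":0.0002,"wx":0,"wy":0,"wz":0.05},{"dx":0,"dy":0,"dz":0.0003,"wx":0,"wy":0,"wz":0.06},{"dx":0,"dy":0,"dz":0.0003,"wx":0,"wy":0,"wz":0.065},{"dx":0,"dy":0,"dz":0.0003,"wx":0,"wy":0,"wz":0.065}]'; python3 st.py
```

```text
time: 26.75
eef_pos: [0.5915, 0.0902, 0.134]
tcp_rot: [0.918, 0.398, 0.0, 0.0]
ft_force: [-0.4, -0.8, 3.8]
width: 0.0127
finger_force: 53.8
t 26.75 pos [0.5915 0.0902 0.134 ] yaw 46.87 w 0.0127 F [-0.4 -0.8  3.8] d [-0.0003  0.001  -0.0106] w/pi [ 0.0001 -0.0001 -0.0452]
[-0.9  0.3 -3.8] [-0.08  0.21  0.03] j6 0.72
```

```bash
python3 -m crank '[{"dx":0,"dy":0,"dz":0,"wx":0,"wy":0,"wz":0.01},{"dx":0,"dy":0,"dz":-0.0001,"wx":0,"wy":0,"wz":0.015},{"dx":0,"dy":0,"dz":-0.0001,"wx":0,"wy":0,"wz":0.02},{"dx":0,"dy":0,"dz":-0.0002,"wx":0,"wy":0,"wz":0.025},{"dx":0,"dy":0,"dz":-0.0002,"wx":0,"wy":0,"wz":0.03},{"dx":0,"dy":0,"dz":-0.0002,"wx":0,"wy":0,"wz":0.04},{"dx":0,"dy":0,"dz":-0.0002,"wx":0,"wy":0,"wz":0.045},{"dx":0,"dy":0,"dz":-0.0002,"wx":0,"wy":0,"wz":0.045}]'; python3 st.py
```

```text
time: 27.55
eef_pos: [0.5913, 0.0903, 0.134]
tcp_rot: [0.944, 0.331, 0.0, -0.0]
ft_force: [-0.9, -1.7, 4.3]
width: 0.013
finger_force: 53.8
t 27.55 pos [0.5913 0.0903 0.134 ] yaw 38.7 w 0.013 F [-0.9 -1.7  4.3] d [-0.      0.0012 -0.0106] w/pi [-0.     -0.     -0.0906]
[-1.7  0.8 -4.3] [-0.11  0.18 -0.08] j6 0.86
```

Test whether the thread holds: raise 0.8 mm.

```bash
python3 -m crank '[{"dx":0,"dy":0,"dz":-0.0002,"wx":0,"wy":0,"wz":0},{"dx":0,"dy":0,"dz":-0.0004,"wx":0,"wy":0,"wz":0},{"dx":0,"dy":0,"dz":-0.0006,"wx":0,"wy":0,"wz":0},{"dx":0,"dy":0,"dz":-0.0008,"wx":0,"wy":0,"wz":0},{"dx":0,"dy":0,"dz":-0.0008,"wx":0,"wy":0,"wz":0},{"dx":0,"dy":0,"dz":-0.0008,"wx":0,"wy":0,"wz":0},{"dx":0,"dy":0,"dz":-0.0008,"wx":0,"wy":0,"wz":0},{"dx":0,"dy":0,"dz":-0.0008,"wx":0,"wy":0,"wz":0}]'; python3 st.py
```

```text
time: 28.35
eef_pos: [0.5913, 0.0902, 0.1345]
tcp_rot: [0.943, 0.331, -0.0, -0.0]
ft_force: [1.2, -0.8, -0.4]
width: 0.0132
finger_force: 53.2
t 28.35 pos [0.5913 0.0902 0.1345] yaw 38.72 w 0.0132 F [ 1.2 -0.8 -0.4] d [-0.      0.0011 -0.0101] w/pi [-0.     -0.     -0.0905]
[0.5 1.4 0.4] [-0.   -0.06 -0.07] j6 0.86
```

```bash
python3 -m crank '[{"dx":0,"dy":0,"dz":0,"wx":0,"wy":0,"wz":0.01},{"dx":0,"dy":0,"dz":0.0001,"wx":0,"wy":0,"wz":0.015},{"dx":0,"dy":0,"dz":0.0001,"wx":0,"wy":0,"wz":0.02},{"dx":0,"dy":0,"dz":0.0001,"wx":0,"wy":0,"wz":0.025},{"dx":0,"dy":0,"dz":0.0002,"wx":0,"wy":0,"wz":0.03},{"dx":0,"dy":0,"dz":0.0002,"wx":0,"wy":0,"wz":0.035},{"dx":0,"dy":0,"dz":0.0002,"wx":0,"wy":0,"wz":0.035},{"dx":0,"dy":0,"dz":0.0002,"wx":0,"wy":0,"wz":0.035}]'; python3 st.py
```

```text
time: 29.15
eef_pos: [0.591, 0.0902, 0.1344]
tcp_rot: [0.96, 0.279, -0.0, -0.0]
ft_force: [-2.2, 0.2, 0.9]
width: 0.0132
finger_force: 53.2
t 29.15 pos [0.591  0.0902 0.1344] yaw 32.4 w 0.0132 F [-2.2  0.2  0.9] d [ 0.0004  0.0013 -0.0102] w/pi [-2.000e-04  1.000e-04 -1.256e-01]
[-1.8 -1.3 -0.9] [ 0.08  0.22 -0.07] j6 0.97
```

```bash
python3 -m crank '[{"dx":0,"dy":0,"dz":0,"wx":0,"wy":0,"wz":0.005},{"dx":0,"dy":0,"dz":0,"wx":0,"wy":0,"wz":0.01},{"dx":0,"dy":0,"dz":0,"wx":0,"wy":0,"wz":0.015},{"dx":0,"dy":0,"dz":0,"wx":0,"wy":0,"wz":0.02},{"dx":0,"dy":0,"dz":0,"wx":0,"wy":0,"wz":0.025},{"dx":0,"dy":0,"dz":0,"wx":0,"wy":0,"wz":0.03},{"dx":0,"dy":0,"dz":0,"wx":0,"wy":0,"wz":0.03},{"dx":0,"dy":0,"dz":0,"wx":0,"wy":0,"wz":0.03}]'; python3 st.py; python3 -c "
from cell import env
print(env.get_obs()['effort'])"
```

```text
time: 29.95
eef_pos: [0.591, 0.0902, 0.1344]
tcp_rot: [0.972, 0.233, -0.0, -0.0]
ft_force: [-2.2, -0.6, 0.6]
width: 0.0132
finger_force: 53.2
t 29.95 pos [0.591  0.0902 0.1344] yaw 27.0 w 0.0132 F [-2.2 -0.6  0.6] d [ 0.0005  0.0012 -0.0102] w/pi [-1.000e-04  2.000e-04 -1.555e-01]
[-2.3 -0.4 -0.6] [-0.06  0.39 -0.01] j6 1.06
[ 8.98386980e-02 -4.47156250e+01 -1.47166899e+01  9.91233462e-02
 -7.30139092e-01  1.40090458e-03]
```

```bash
python3 -m crank '[{"dx":-0.0002,"dy":-0.0001,"dz":0.0001,"wx":0,"wy":0,"wz":0.005},{"dx":-0.0003,"dy":-0.0001,"dz":0.0001,"wx":0,"wy":0,"wz":0.01},{"dx":-0.0003,"dy":-0.0001,"dz":0.0001,"wx":0,"wy":0,"wz":0.015},{"dx":-0.0003,"dy":-0.0001,"dz":0.0002,"wx":0,"wy":0,"wz":0.02},{"dx":-0.0003,"dy":-0.0001,"dz":0.0002,"wx":0,"wy":0,"wz":0.025},{"dx":-0.0003,"dy":-0.0001,"dz":0.0002,"wx":0,"wy":0,"wz":0.03},{"dx":-0.0003,"dy":-0.0001,"dz":0.0002,"wx":0,"wy":0,"wz":0.03},{"dx":-0.0003,"dy":-0.0001,"dz":0.0002,"wx":0,"wy":0,"wz":0.03}]'; python3 st.py
```

```text
time: 30.75
eef_pos: [0.5907, 0.0904, 0.1344]
tcp_rot: [0.982, 0.187, -0.0, -0.0]
ft_force: [-3.2, 1.5, 2.0]
width: 0.0134
finger_force: 53.5
t 30.75 pos [0.5907 0.0904 0.1344] yaw 21.6 w 0.0134 F [-3.2  1.5  2. ] d [ 0.0008  0.0015 -0.0102] w/pi [-0.0002  0.     -0.1856]
[-2.5 -2.6 -2. ] [ 0.18  0.61 -0.02] j6 1.16
```

```bash
python3 - <<'E'
from h import *
s=np.ascontiguousarray(imaging.snapshot('scene')[...,::-1]);cv2.imwrite('pics/s5.png',s)
cv2.imwrite('pics/c5.png',cv2.resize(s[195:255,315:395],(800,600),interpolation=cv2.INTER_CUBIC))
c=env.get_obs()['eef_pos']-[0,0,.0503]
q=np.array([proj("scene",c+[.025*np.cos(t),.025*np.sin(t),0]) for t in np.linspace(0,6.28,90)])
print("rim pred",((q.min(0)-[315,195]+.5)*10).round(),((q.max(0)-[315,195]+.5)*10).round())
E
```

```text
rim pred [302. 350.] [488. 460.]
```

View pics/c5.png

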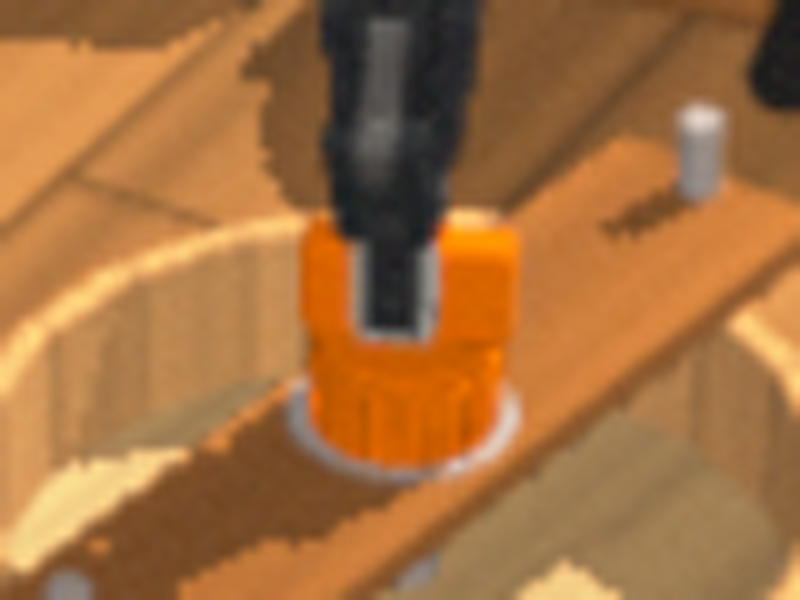

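Crop: nut seated on the washer (rim bottom ≈ (405,470)), and the bar is visibly lower at the right post. The bar's ends (300 to 520, centre 410) against the pads (395) show the nut gripped about 2 mm off centre along tool x, which explains the lateral load. Recentre by moving with the lateral force.

```bash
python3 -m crank '[{"dx":-0.0003,"dy":-0.0003,"dz":-0.0001,"wx":0,"wy":0,"wz":0},{"dx":-0.0006,"dy":-0.0006,"dz":-0.0002,"wx":0,"wy":0,"wz":0},{"dx":-0.0009,"dy":-0.0009,"dz":-0.0002,"wx":0,"wy":0,"wz":0},{"dx":-0.001,"dy":-0.001,"dz":-0.0002,"wx":0,"wy":0,"wz":0},{"dx":-0.001,"dy":-0.001,"dz":-0.0002,"wx":0,"wy":0,"wz":0},{"dx":-0.001,"dy":-0.001,"dz":-0.0002,"wx":0,"wy":0,"wz":0},{"dx":-0.001,"dy":-0.001,"dz":-0.0002,"wx":0,"wy":0,"wz":0},{"dx":-0.001,"dy":-0.001,"dz":-0.0002,"wx":0,"wy":0,"wz":0}]'; python3 st.py
```

```text
time: 31.6
eef_pos: [0.5905, 0.0905, 0.1345]
tcp_rot: [0.982, 0.188, 0.001, 0.0]
ft_force: [2.1, -1.7, -3.9]
width: 0.0128
finger_force: 52.6
t 31.6 pos [0.5905 0.0905 0.1345] yaw 21.62 w 0.0128 F [ 2.1 -1.7 -3.9] d [ 0.001   0.0017 -0.0101] w/pi [ 0.0005 -0.0004 -0.1854]
[1.3 2.4 4. ] [-0.22 -0.27  0.06] j6 1.16
```

```bash
python3 -m crank '[{"dx":0.0004,"dy":0.0004,"dz":0.0002,"wx":0,"wy":0,"wz":0},{"dx":0.0004,"dy":0.0004,"dz":0.0002,"wx":0,"wy":0,"wz":0.005},{"dx":0.0004,"dy":0.0003,"dz":0.0002,"wx":0,"wy":0,"wz":0.01},{"dx":0.0003,"dy":0.0003,"dz":0.0002,"wx":0,"wy":0,"wz":0.015},{"dx":0.0003,"dy":0.0003,"dz":0.0002,"wx":0,"wy":0,"wz":0.02},{"dx":0.0003,"dy":0.0003,"dz":0.0002,"wx":0,"wy":0,"wz":0.025},{"dx":0.0003,"dy":0.0003,"dz":0.0002,"wx":0,"wy":0,"wz":0.025},{"dx":0.0003,"dy":0.0003,"dz":0.0002,"wx":0,"wy":0,"wz":0.025}]'; python3 st.py
```

```text
time: 32.4
eef_pos: [0.5897, 0.091, 0.1344]
tcp_rot: [0.989, 0.149, -0.0, -0.0]
ft_force: [0.4, 2.5, 0.7]
width: 0.0128
finger_force: 53.2
t 32.4 pos [0.5897 0.091  0.1344] yaw 17.09 w 0.0128 F [0.4 2.5 0.7] d [ 0.0017  0.0023 -0.0102] w/pi [-0.0003  0.     -0.2106]
[ 1.1 -2.3 -0.7] [0.47 0.06 0.04] j6 1.24
```

```bash
python3 -m crank '[{"dx":0.0001,"dy":-0.0003,"dz":0,"wx":0,"wy":0,"wz":0.005},{"dx":0.0001,"dy":-0.0003,"dz":0,"wx":0,"wy":0,"wz":0.01},{"dx":0.0001,"dy":-0.0003,"dz":0,"wx":0,"wy":0,"wz":0.015},{"dx":0.0001,"dy":-0.0003,"dz":0,"wx":0,"wy":0,"wz":0.02},{"dx":0.0001,"dy":-0.0003,"dz":0,"wx":0,"wy":0,"wz":0.025},{"dx":0.0001,"dy":-0.0003,"dz":0,"wx":0,"wy":0,"wz":0.03},{"dx":0.0001,"dy":-0.0003,"dz":0,"wx":0,"wy":0,"wz":0.03},{"dx":0.0001,"dy":-0.0003,"dz":0,"wx":0,"wy":0,"wz":0.03}]'; python3 st.py
```

```text
time: 33.2
eef_pos: [0.5896, 0.0915, 0.1344]
tcp_rot: [0.995, 0.102, -0.0, -0.0]
ft_force: [-2.0, 4.8, 2.4]
width: 0.013
finger_force: 53.7
t 33.2 pos [0.5896 0.0915 0.1344] yaw 11.75 w 0.013 F [-2.   4.8  2.4] d [ 0.0019  0.0026 -0.0102] w/pi [-3.000e-04  1.000e-04 -2.403e-01]
[-1.  -5.1 -2.4] [0.92 0.31 0.51] j6 1.33
```

Torque +0.5 N m: tight. Relax the windup and lateral load, then open.

```bash
python3 -m crank '[{"dx":-0.0001,"dy":-0.0002,"dz":-0.0001,"wx":0,"wy":0,"wz":-0.003},{"dx":-0.0002,"dy":-0.0005,"dz":-0.0002,"wx":0,"wy":0,"wz":-0.006},{"dx":-0.0002,"dy":-0.0006,"dz":-0.0002,"wx":0,"wy":0,"wz":-0.006},{"dx":-0.0002,"dy":-0.0006,"dz":-0.0002,"wx":0,"wy":0,"wz":-0.006},{"dx":-0.0002,"dy":-0.0006,"dz":-0.0002,"wx":0,"wy":0,"wz":-0.006},{"dx":-0.0002,"dy":-0.0006,"dz":-0.0002,"wx":0,"wy":0,"wz":-0.006},{"dx":-0.0002,"dy":-0.0006,"dz":-0.0002,"wx":0,"wy":0,"wz":-0.006},{"dx":-0.0002,"dy":-0.0006,"dz":-0.0002,"wx":0,"wy":0,"wz":-0.006}]'; python3 st.py
```

```text
time: 34.0
eef_pos: [0.5895, 0.0915, 0.1344]
tcp_rot: [0.994, 0.111, -0.0, -0.0]
ft_force: [-1.8, 4.1, 0.9]
width: 0.0132
finger_force: 53.3
t 34.0 pos [0.5895 0.0915 0.1344] yaw 12.79 w 0.0132 F [-1.8  4.1  0.9] d [ 0.0019  0.0027 -0.0102] w/pi [-1.000e-04  1.000e-04 -2.345e-01]
[-0.8 -4.4 -0.9] [0.8  0.42 0.3 ] j6 1.31
```

```bash
python3 -m crank '[{"dx":-0.0003,"dy":-0.0003,"dz":0,"wx":0,"wy":0,"wz":-0.002},{"dx":-0.0004,"dy":-0.0006,"dz":0,"wx":0,"wy":0,"wz":-0.004},{"dx":-0.0004,"dy":-0.0008,"dz":0,"wx":0,"wy":0,"wz":-0.006},{"dx":-0.0004,"dy":-0.001,"dz":0,"wx":0,"wy":0,"wz":-0.006},{"dx":-0.0004,"dy":-0.001,"dz":0,"wx":0,"wy":0,"wz":-0.006},{"dx":-0.0004,"dy":-0.001,"dz":0,"wx":0,"wy":0,"wz":-0.006},{"dx":-0.0004,"dy":-0.001,"dz":0,"wx":0,"wy":0,"wz":-0.006},{"dx":-0.0004,"dy":-0.001,"dz":0,"wx":0,"wy":0,"wz":-0.006}]'; python3 st.py
```

```text
time: 34.8
eef_pos: [0.5895, 0.0917, 0.1345]
tcp_rot: [0.993, 0.121, 0.0, 0.001]
ft_force: [0.7, -1.8, -2.1]
width: 0.0131
finger_force: 52.8
t 34.8 pos [0.5895 0.0917 0.1345] yaw 13.89 w 0.0131 F [ 0.7 -1.8 -2.1] d [ 0.0019  0.003  -0.0101] w/pi [ 0.0004  0.     -0.2284]
[0.2 1.9 2.1] [-0.3   0.01  0.11] j6 1.3
```

Well centred now. Confirm the tightness by turning forward again from this centred pose.

```bash
python3 -m crank '[{"dx":0,"dy":0.0002,"dz":0.0001,"wx":0,"wy":0,"wz":0.002},{"dx":0,"dy":0.0003,"dz":0.0001,"wx":0,"wy":0,"wz":0.004},{"dx":0,"dy":0.0003,"dz":0.0001,"wx":0,"wy":0,"wz":0.006},{"dx":0,"dy":0.0003,"dz":0.0001,"wx":0,"wy":0,"wz":0.008},{"dx":0,"dy":0.0003,"dz":0.0001,"wx":0,"wy":0,"wz":0.01},{"dx":0,"dy":0.0003,"dz":0.0001,"wx":0,"wy":0,"wz":0.01},{"dx":0,"dy":0.0003,"dz":0.0001,"wx":0,"wy":0,"wz":0.01},{"dx":0,"dy":0.0003,"dz":0.0001,"wx":0,"wy":0,"wz":0.01}]'; python3 st.py
```

```text
time: 35.6
eef_pos: [0.5894, 0.0919, 0.1345]
tcp_rot: [0.994, 0.105, 0.0, 0.0]
ft_force: [1.3, -2.7, -2.6]
width: 0.0134
finger_force: 53.0
t 35.6 pos [0.5894 0.0919 0.1345] yaw 12.1 w 0.0134 F [ 1.3 -2.7 -2.6] d [ 0.002   0.003  -0.0101] w/pi [ 2.000e-04 -0.000e+00 -2.384e-01]
[0.7 2.9 2.6] [-0.44 -0.1   0.46] j6 1.33
```

```bash
python3 -m crank '[{"dx":0,"dy":0.0002,"dz":0.0001,"wx":0,"wy":0,"wz":-0.004},{"dx":0,"dy":0.0004,"dz":0.0001,"wx":0,"wy":0,"wz":-0.008},{"dx":0,"dy":0.0004,"dz":0.0001,"wx":0,"wy":0,"wz":-0.01},{"dx":0,"dy":0.0004,"dz":0.0001,"wx":0,"wy":0,"wz":-0.01},{"dx":0,"dy":0.0004,"dz":0.0001,"wx":0,"wy":0,"wz":-0.01},{"dx":0,"dy":0.0004,"dz":0.0001,"wx":0,"wy":0,"wz":-0.01},{"dx":0,"dy":0.0004,"dz":0.0001,"wx":0,"wy":0,"wz":-0.01},{"dx":0,"dy":0.0004,"dz":0.0001,"wx":0,"wy":0,"wz":-0.01}]'; python3 st.py
python3 -m crank '[{"dx":0,"dy":0,"dz":0,"wx":0,"wy":0,"wz":0},{"dx":0,"dy":0,"dz":0,"wx":0,"wy":0,"wz":0},{"dx":0,"dy":0,"dz":0,"wx":0,"wy":0,"wz":0},{"dx":0,"dy":0,"dz":0,"wx":0,"wy":0,"wz":0},{"dx":0,"dy":0,"dz":0,"wx":0,"wy":0,"wz":0},{"dx":0,"dy":0,"dz":0,"wx":0,"wy":0,"wz":0},{"dx":0,"dy":0,"dz":0,"wx":0,"wy":0,"wz":0},{"dx":0,"dy":0,"dz":0,"wx":0,"wy":0,"wz":0}]' -1 20; python3 st.py
```

```text
time: 36.4
eef_pos: [0.5894, 0.0918, 0.1344]
tcp_rot: [0.993, 0.121, 0.0, -0.0]
ft_force: [0.4, -0.8, -0.7]
width: 0.0132
finger_force: 53.1
t 36.4 pos [0.5894 0.0918 0.1344] yaw 13.87 w 0.0132 F [ 0.4 -0.8 -0.7] d [ 0.0019  0.003  -0.0102] w/pi [-0.000e+00 -2.000e-04 -2.285e-01]
[0.2 0.8 0.7] [-0.11 -0.15  0.09] j6 1.3
time: 37.2
eef_pos: [0.5893, 0.0916, 0.1343]
tcp_rot: [0.993, 0.121, -0.0, -0.0]
ft_force: [0.8, 0.4, 0.4]
width: 0.0852
finger_force: 0.0
t 37.2 pos [0.5893 0.0916 0.1343] yaw 13.88 w 0.0852 F [0.8 0.4 0.4] d [ 0.0021  0.0029 -0.0103] w/pi [-0.      0.     -0.2285]
[ 0.9 -0.2 -0.4] [-0.04  0.04  0.03] j6 1.3
```

Released. Retreat straight up and look.

```bash
python3 -m crank '[{"dx":0,"dy":0,"dz":-0.01,"wx":0,"wy":0,"wz":0},{"dx":0,"dy":0,"dz":-0.03,"wx":0,"wy":0,"wz":0},{"dx":0,"dy":0,"dz":-0.06,"wx":0,"wy":0,"wz":0},{"dx":0,"dy":0,"dz":-0.09,"wx":0,"wy":0,"wz":0},{"dx":0,"dy":0,"dz":-0.1,"wx":0,"wy":0,"wz":0},{"dx":0,"dy":0,"dz":-0.1,"wx":0,"wy":0,"wz":0},{"dx":0,"dy":0,"dz":-0.1,"wx":0,"wy":0,"wz":0},{"dx":0,"dy":0,"dz":-0.1,"wx":0,"wy":0,"wz":0}]'; python3 - <<'E'
from h import *
s=np.ascontiguousarray(imaging.snapshot('scene')[...,::-1]);cv2.imwrite('pics/s6.png',s)
a=cv2.imread('pics/scene0.png')
f=lambda x:cv2.resize(x[190:270,305:405],(400,320),interpolation=cv2.INTER_CUBIC)
cv2.imwrite('pics/c6.png',np.hstack([f(a),f(s)]))
# bar drop: vertical shift of plank patches at the near end, by phase correlation
for (x0,x1,y0,y1) in((378,402,203,222),(312,338,246,266)):
    g=[cv2.cvtColor(i,cv2.COLOR_BGR2GRAY)[y0:y1,x0:x1].astype(np.float32) for i in(a,s)]
    print(cv2.phaseCorrelate(g[0],g[1],cv2.createHanningWindow(g[0].shape[::-1],cv2.CV_32F)))
P=np.array([.594,.088,.087]);print(proj("scene",P-[0,0,.003])-proj("scene",P))
E
```

```text
time: 38.0
eef_pos: [0.5882, 0.0916, 0.2326]
tcp_rot: [0.993, 0.121, -0.002, -0.0]
ft_force: [0.6, -0.1, -0.2]
width: 0.0854
finger_force: 0.0
((0.07592609158513142, -0.02927574598262872), 0.943438454469045)
((0.5133928504592244, 0.07276770570946489), 1.1035437168898405)
[-0.02250231  0.90190516]
```

View pics/c6.png

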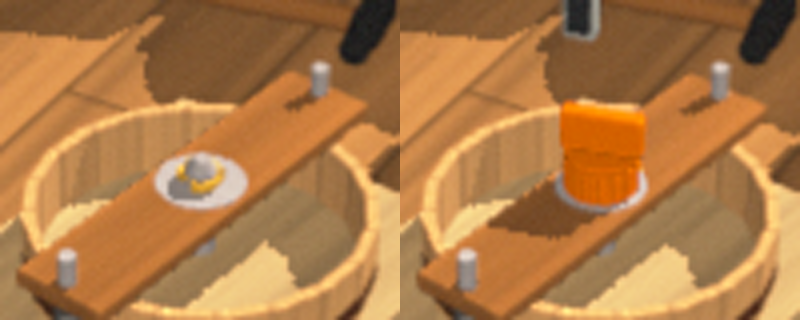

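Crop: the nut stands upright on the washer, gripper clear, and the far end of the bar sits about 1 px (4 crop px, (295,70)→(295,74)) lower than before. I'll check that numerically.

```bash
python3 - <<'E'
from h import *
a,s=[cv2.imread(f'pics/{n}.png').astype(float) for n in('scene0','s6')]
def sh(x0,x1,y0,y1):
    best=[]
    for d in np.arange(-1,2.51,.1):
        w=cv2.warpAffine(a,np.float32([[1,0,0],[0,1,d]]),(640,480))
        best.append((np.abs(w-s)[y0:y1,x0:x1].mean(),round(d,1)))
    return min(best)
for r in((358,378,207,220),(376,396,213,226),(366,376,222,230),(312,320,248,262),(328,338,258,270),(306,340,225,235)): print(r,sh(*r))
E
```

```text
(358, 378, 207, 220) (np.float64(6.852884615384616), np.float64(0.3))
(376, 396, 213, 226) (np.float64(3.524198717948718), np.float64(0.7))
(366, 376, 222, 230) (np.float64(2.7921875), np.float64(-0.3))
(312, 320, 248, 262) (np.float64(5.454427083333333), np.float64(0.6))
(328, 338, 258, 270) (np.float64(2.7602430555555557), np.float64(0.7))
(306, 340, 225, 235) (np.float64(2.1372549019607843), np.float64(-0.0))
```

```bash
python3 -c "
from cell import job
print(job.finish_job())"
```

```text
the job is handed in; nothing more can be done
None
```

The orange nut is on the stud and tight: it met about 0.5 N m at the end of the forward turn. The press bar stays held down about 2 to 2.5 mm (measured in the image; the brief says about 3 mm), the gripper is clear, and the job was handed in after about 38 s.

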